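# Weigh two nozzle castings against each other and set the sound one up for brazing

### The job

Two look-alike brass castings lean in the sloping rack; the porous one is lighter. Stand one upright on each pan of the balance while its beam is still locked and let go of both, then raise the red-knobbed locking lever well up, leave it up, and see which pan sinks. Stand the heavier casting upright in the middle of the brazing turntable and leave the lighter one standing on its pan; never drop a casting on the table or knock one over, and leave the other things where they are.

Things in the scene. Friction and masses are not known exactly. Their poses are not given: they have to be found in the camera images.
- casting_a: brass nozzle casting, round: foot flange 68 mm across, 12 mm high; cone 52 to 42 mm; straight collar 38 mm across from 58 mm up to the flat top at 105 mm. Origin: centre of the underside, z up its axis. Starts leaning 30 degrees on a rack seat. The two castings look the same; one weighs 390 to 450 g, the other 540 to 625 g.
- casting_b: brass nozzle casting, round: foot flange 68 mm across, 12 mm high; cone 52 to 42 mm; straight collar 38 mm across from 58 mm up to the flat top at 105 mm. Origin: centre of the underside, z up its axis. Starts leaning 30 degrees on a rack seat. The two castings look the same; one weighs 390 to 450 g, the other 540 to 625 g.
- rack: fixed blue rack; origin on the table, -x its front, towards the robot. Seat centres at x 0, y +75/-75, z 60 mm; castings lean 30 degrees, tops to -x, each foot held by two 22 mm tall pins at its low edge. A 24 mm thick lamp bar along y passes above at x -28, z 298 mm (posts at x 70, y +155/-155 mm) and blocks a vertical gripper: approach and leave along the casting's axis.
- balance: fixed green equal-arm balance. Origin: on the table under the beam pivot; x points to its back (away from the robot), y to its left pan. Base 160 x 200 mm, 35 mm high; pan centres at y +130 and -130 mm; between them two upright cheeks (y within 34 mm of centre, x -10 to 40 mm) reach 180 mm high.
- pan_left_top (a point): left (+y of the balance) pan of the balance (round aluminium plate, 120 mm in diameter, flat, no rim): centre of its upper face, 115 mm above the table while the beam is locked level. Pans stay level at all times; once unlocked they sink or rise by up to 16 mm.
- pan_right_top (a point): right (-y of the balance) pan of the balance (round aluminium plate, 120 mm in diameter, flat, no rim): centre of its upper face, 115 mm above the table while the beam is locked level. Pans stay level at all times; once unlocked they sink or rise by up to 16 mm.
- beam (a joint): tilt of the balance beam, rad: positive when the left pan is lower (left heavier), negative when the right is lower; range -0.12 to 0.12, damped, it reaches its stop within about 3 s of unlocking. Locked it stays within about 0.02 of zero.
- lock_lever (a joint): balance locking lever, rad: starts near 0 (0 to 0.1; level, pointing to the balance's -x, its fork holds the beam), raises to 0.9; the beam is free above about 0.4, well up is above 0.6. It swings upwards about a level axis along the balance's y and stays where it is left (about 1.5 N at the knob).
- lever_knob (a point): centre of the red ball knob (28 mm in diameter) on the end of the locking lever, 130 mm from the lever's pivot; lever rod 10 mm thick
- lever_pivot (a point): pivot of the locking lever, on the balance at x 30 mm, z 165 mm
- turntable: fixed brazing turntable: round terracotta plate 116 mm in diameter on a steel foot. Origin: on the table under its centre; top 40 mm above the table. It does not turn.
- turntable_top (a point): centre of the turntable's upper face
- flux_jar: bystander: jar, 64 mm in diameter, 90 mm high, origin under its centre; leave alone
- spray_can: bystander: red can, 60 mm in diameter, 120 mm high, origin under its centre; leave alone
- wire_brush: bystander: hand brush 180 mm long lying along its x, origin under its middle; leave alone
- spanner: bystander: spanner 170 mm long lying along its x, origin under its middle; leave alone
- steel_disc: bystander: steel disc, 80 mm in diameter, 20 mm high, origin under its centre; leave alone
- fire_brick: bystander: fire brick 110 x 60 x 40 mm, origin under its centre; leave alone
- steel_tin: bystander: steel tin, 70 mm in diameter, 80 mm high, origin under its centre; leave alone
There are look-alikes about, which are no part of the job. What is shaped like the casting_a but turquoise is not meant. What is shaped like the turntable but purple is not meant.

How it is judged:
On the way, in this order (a step that is already met when the one before it is completed fails the run):
1. one casting stands on each pan, let go, with the locking lever still down ((((horizontal distance between casting_a and pan_left_top below 0.035 m and z of casting_a in the frame of pan_left_top between -0.006 and 0.006 m and angle between casting_a's own z axis and vertical below 0.1 rad) and (horizontal distance between casting_b and pan_right_top below 0.035 m and z of casting_b in the frame of pan_right_top between -0.006 and 0.006 m and angle between casting_b's own z axis and vertical below 0.1 rad)) or ((horizontal distance between casting_b and pan_left_top below 0.035 m and z of casting_b in the frame of pan_left_top between -0.006 and 0.006 m and angle between casting_b's own z axis and vertical below 0.1 rad) and (horizontal distance between casting_a and pan_right_top below 0.035 m and z of casting_a in the frame of pan_right_top between -0.006 and 0.006 m and angle between casting_a's own z axis and vertical below 0.1 rad))) and contact force between each of casting_a, casting_b and the fingers below 0.05 N and linear speed of each of casting_a, casting_b below 0.03 m/s and value of joint lock_lever below 0.2 rad), for 0.2 s.
2. the lever is well up and the beam has swung over, with both castings still on their pans ((((horizontal distance between casting_a and pan_left_top below 0.035 m and z of casting_a in the frame of pan_left_top between -0.006 and 0.006 m and angle between casting_a's own z axis and vertical below 0.1 rad) and (horizontal distance between casting_b and pan_right_top below 0.035 m and z of casting_b in the frame of pan_right_top between -0.006 and 0.006 m and angle between casting_b's own z axis and vertical below 0.1 rad)) or ((horizontal distance between casting_b and pan_left_top below 0.035 m and z of casting_b in the frame of pan_left_top between -0.006 and 0.006 m and angle between casting_b's own z axis and vertical below 0.1 rad) and (horizontal distance between casting_a and pan_right_top below 0.035 m and z of casting_a in the frame of pan_right_top between -0.006 and 0.006 m and angle between casting_a's own z axis and vertical below 0.1 rad))) and contact force between each of casting_a, casting_b and the fingers below 0.05 N and value of joint lock_lever above 0.6 rad and (value of joint beam above 0.07 rad or value of joint beam below -0.07 rad)), for 0.2 s.
At the end, for the whole second after the job is handed in: The heavier casting (the one that weighs more than 4.8 N) stands upright (within 0.1 rad) on the turntable, within 25 mm of its centre; the lighter one stands upright on a pan, within 35 mm of the pan's centre; both released and at rest; the locking lever is still up (above 0.5 rad) ((((horizontal distance between casting_a and turntable_top below 0.025 m and z of casting_a in the frame of turntable_top between -0.006 and 0.006 m and angle between casting_a's own z axis and vertical below 0.1 rad) and contact force between casting_a and turntable above 4.8 N and ((horizontal distance between casting_b and pan_left_top below 0.035 m and z of casting_b in the frame of pan_left_top between -0.006 and 0.006 m and angle between casting_b's own z axis and vertical below 0.1 rad) or (horizontal distance between casting_b and pan_right_top below 0.035 m and z of casting_b in the frame of pan_right_top between -0.006 and 0.006 m and angle between casting_b's own z axis and vertical below 0.1 rad))) or ((horizontal distance between casting_b and turntable_top below 0.025 m and z of casting_b in the frame of turntable_top between -0.006 and 0.006 m and angle between casting_b's own z axis and vertical below 0.1 rad) and contact force between casting_b and turntable above 4.8 N and ((horizontal distance between casting_a and pan_left_top below 0.035 m and z of casting_a in the frame of pan_left_top between -0.006 and 0.006 m and angle between casting_a's own z axis and vertical below 0.1 rad) or (horizontal distance between casting_a and pan_right_top below 0.035 m and z of casting_a in the frame of pan_right_top between -0.006 and 0.006 m and angle between casting_a's own z axis and vertical below 0.1 rad)))) and contact force between each of casting_a, casting_b and the fingers below 0.05 N and linear speed of each of casting_a, casting_b below 0.03 m/s and value of joint lock_lever above 0.5 rad); the robot touches nothing.
It fails at once if a casting gets down to the table top (height (world z) of any of casting_a, casting_b below 0.025 m).
It fails at once if a casting is knocked over (angle between any of casting_a, casting_b's own z axis and vertical above 1.1 rad).
It fails at once if a bystander is displaced by more than 30 mm (distance of any of flux_jar, spray_can, wire_brush, spanner, steel_disc, fire_brick, steel_tin from where it was at the start of the episode above 0.03 m).
It also fails if it takes over 72 s, if anything falls off the work surface, if the arm or the gripper's body presses on something with over 40 N, if the wrist force passes 120 N, or if a joint passes its speed limit or range.

### The arm

A 6-joint arm with a two-finger parallel gripper is mounted at the origin on the work surface. World frame = base frame: x ahead of the robot, y to its left, z up, the work surface at z = 0. Lengths are in m, angles in rad, forces in N, time in s.
With the tool pointing down it reaches from about 0.35 to 0.95 m from the base axis. Payload 17.4 kg.
Tool frame: the origin (TCP) lies between the finger pads; the fingertips stand 14 mm ahead of it and the grasp point (between the pads) lies 5 mm behind it; z points along the fingers, x is the direction in which the jaws open and shut, and the axes are right-handed (so a half turn about z gives the same grasp; the last joint's range is limited). The gripper opens to 93 mm and grips with 3 to 60 N. Pads are 15 mm wide; open, the fingers measure 128 mm over their backs; the gripper's body (75 mm by 188 mm) begins 65 mm behind the grasp point.
Start: joints at [1.253, 0.116, 1.442, -0, 1.584, -0.038], TCP at [0.186, 0.649, 0.233] pointing down, gripper open.
Joint ranges: [-2.83, 2.83], [-0.83, 2.19], [0.07, 2.5], [-1.14, 4.28], [0.01, 3], [-2.97, 2.97]. Speed limits (rad/s): [1.89, 1.89, 2.22, 3.14, 3.14, 3.14].

### API

Orientations are given as a rotation vector (axis times angle).
In Python, from station import readout, cams, job gives the robot as it stands. The module is installed in compiled form; this text tells all that it offers.
- The arm moves only by the tool arm_command, never from a script. Its argument "increments" is a list of rows, each an object with "translation": the shift along the tool's x, y, z in mm, a list of three; "angular": the turn, a rotation vector about the tool's x, y, z in degrees, a list of three. In form: [{"translation": [dx, dy, dz], "angular": [wx, wy, wz]}, ...]. A call has 1 to 8 rows; each row is the pose to reach, as a shift and turn from the pose commanded when the call began, along the tool's axes at that moment; what a row does not reach only later rows make up. A row lasts 1/12 s, in which the tool goes at most 41.7 mm and 7.16 degrees, less where a joint would pass 70% of its speed; a pose out of reach is approached as far as the arm can. A call with a gripper value outside its range is refused whole. "hand" is the opening in per cent of the stroke, from 0 (shut) to 100 (fully open), set as the call begins (left out, the last holds). The fingers move at their own pace and stop on an object; "newtons" is the grip in N (left out, the last holds). Time passes only in rows, so rows that repeat a pose let the fingers close. It gives the time, the measured TCP pose, the force and the opening at its end, in the units of the state.
- readout.get_state(): the state, without advancing time (a new reading comes with each control period).
- cams.read_camera(name): name is "scene" or "top" or "wrist"; returns a dict with "color" (480x640x3 uint8, blue, green, red), "depth" (480x640 float32, m along the optical axis (not along the pixel's ray), 0 where there is no reading), "fx", "fy", "cx", "cy" (pixels), "R" (3x3) and "t" (3): a world point X has camera coordinates R X + t; the wrist camera has in their place "hand_eye" (4x4, takes a point from camera to tool coordinates, whose origin is the TCP and whose axes are the tool frame's). Camera axes: x right, y down, z forward; pixel columns grow to the right and rows downward; lengths in m; the calibration is good to about 2 mm. The wrist camera is an equidistant fisheye: a pixel r from the principal point sees the ray r / f radians off the axis. A picture is of the moment at which its call begins: read the wrist's pose just before it.
- job.hand_in(): hands the job in, once; it reports no verdict.
The state is a dict: "t": time; "joints": joint angles; "qvel": joint speeds; "joint_efforts": joint torques, N m; "tcp_pos": TCP position; "tcp_rot": TCP orientation; "contact_force": force on the tool from outside, world axes, zero at the start; "torque": the same for the moment, N m; "gripper_width": opening from 0.0 (shut) to 1.0 (fully open).
Only numpy, scipy, OpenCV 4.12 (cv2) and the standard library are available. Lean on these libraries where they do the work, as an engineer would, in place of code of your own. Each camera call takes 0.05 s, during which the arm holds its last target.

## Working session

There is one attempt and no reset: what is moved stays moved. The work goes in short steps, Python scripts to look and compute and a tool call to move; the robot and the scene stay as the last step left them, time stands still between calls to the robot, and variables do not carry over. Pictures are saved under pics/ and viewed, and the job is handed in when it is done.

Besides the shell and the picture viewer there is one more tool, called after "Call:" as name(argument=value, ...) on one line, values as JSON. arm_command: Moves the arm, as the interface text tells. Its arguments: {"type":"object","properties":{"increments":{"type":"array"},"hand":{"type":"number"},"newtons":{"type":"number"}},"required":["increments"]}

```bash
mkdir -p pics; ls
python3 - <<'E'
from station import readout, cams
import cv2, numpy as np, pickle
s=readout.get_state(); print({k:np.round(v,3).tolist() for k,v in s.items()})
for n in ("scene","top","wrist"):
    c=cams.read_camera(n); cv2.imwrite(f"pics/{n}0.png",c["color"]); pickle.dump(c,open(f"{n}0.pkl","wb"))
    print(n,{k:np.round(v,4).tolist() for k,v in c.items() if k not in("color","depth")})
E
```

```text
pics
{'t': 0.0, 'joints': [1.253, 0.116, 1.442, 0.0, 1.584, -0.038], 'qvel': [-0.001, 0.001, -0.0, 0.0, -0.0, -0.0], 'joint_efforts': [0.003, -72.124, -62.264, 0.078, 0.023, -0.0], 'tcp_pos': [0.186, 0.649, 0.232], 'tcp_rot': [2.509, 1.89, -0.001], 'contact_force': [0.734, -0.556, -0.782], 'torque': [-0.02, 0.026, 0.031], 'gripper_width': 1.003}
scene {'fx': 536.2724, 'fy': 536.2724, 'cx': 320.5492, 'cy': 236.3366, 'R': [[-0.1144, 0.9934, 0.0011], [0.8499, 0.0985, -0.5177], [-0.5144, -0.0582, -0.8556]], 't': [0.0703, -0.3977, 1.8027]}
top {'fx': 496.2082, 'fy': 496.2082, 'cx': 319.4242, 'cy': 237.3607, 'R': [[-0.0037, -1.0, -0.0019], [-0.98, 0.004, -0.1988], [0.1988, 0.0011, -0.98]], 't': [-0.0205, 0.5488, 1.1709]}
wrist {'fx': 371.6483, 'fy': 371.6483, 'cx': 328.0081, 'cy': 236.8932, 'hand_eye': [[1.0, 0.0003, 0.0005, -0.0001], [-0.0004, 0.9631, 0.2691, -0.0742], [-0.0004, -0.2691, 0.9631, -0.1517], [0.0, 0.0, 0.0, 1.0]]}
```

View pics/scene0.png

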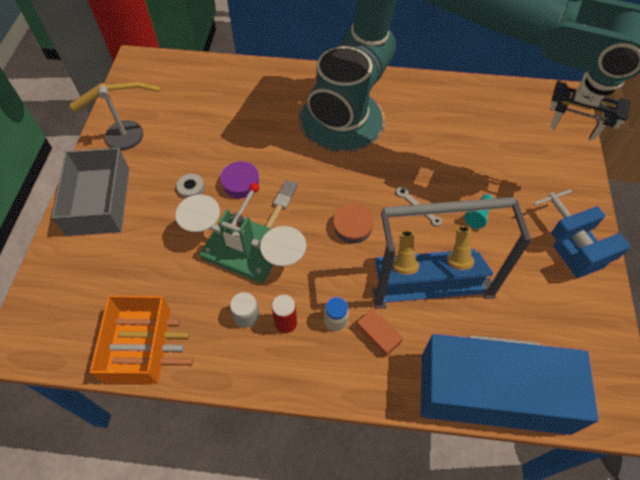

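View pics/top0.png

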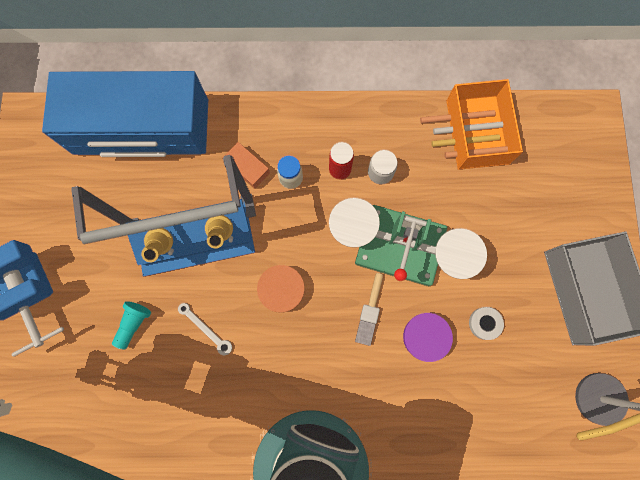

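View pics/wrist0.png

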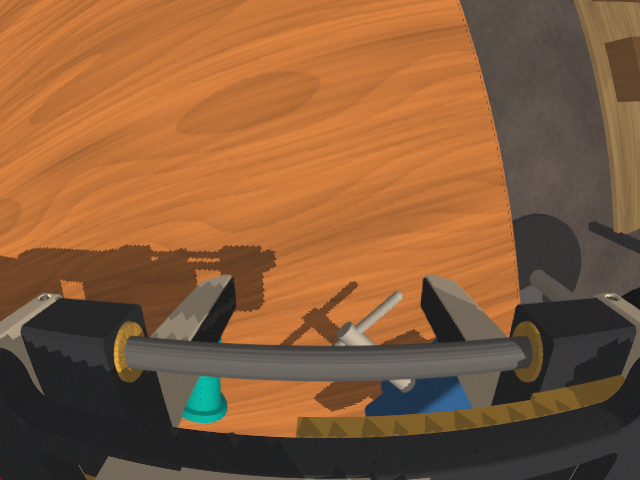

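The scene view shows the brass castings at (405,255) and (462,245) in the blue rack. The look-alikes are the turquoise one at (480,210) and the purple plate at (238,180). The terracotta turntable is at (353,222), and the balance has pans at (198,213) and (283,245) and its red knob at (254,187). In the top view the castings are at (157,246) and (218,232), the turntable at (281,288), the pans at (354,222) and (461,253), and the knob at (400,275).

Next I'll measure these from depth.

```bash
cat > h.py <<'E'
import numpy as np, cv2, pickle
from scipy.spatial.transform import Rotation as Rn
def cloud(c):
    d=c["depth"]; v,u=np.mgrid[0:480,0:640]
    P=np.stack([(u-c["cx"])/c["fx"]*d,(v-c["cy"])/c["fy"]*d,d],-1)
    W=(P-c["t"])@c["R"]; W[d<=0]=np.nan
    return W
def proj(c,X):
    q=np.asarray(X)@np.asarray(c["R"]).T+c["t"]
    return np.stack([c["fx"]*q[...,0]/q[...,2]+c["cx"],c["fy"]*q[...,1]/q[...,2]+c["cy"]],-1)
E
python3 - <<'E'
from h import *
for n,roi in (("top",(110,150,500,350)),("scene",(160,160,540,320))):
    c=pickle.load(open(n+"0.pkl","rb")); W=cloud(c)
    x0,y0,x1,y1=roi
    im=c["color"][y0:y1,x0:x1]; cv2.imwrite(f"pics/{n}_crop.png",cv2.resize(im,None,fx=2,fy=2,interpolation=cv2.INTER_CUBIC))
    pts={"top":dict(tt=(281,288),panL=(354,222),panR=(461,253),knob=(400,275),ca=(157,250),cb=(218,232),table=(300,370),purple=(428,337)),
     "scene":dict(tt=(353,220),panL=(283,245),panR=(198,213),knob=(254,187),ca=(462,230),cb=(407,235),table=(340,300))}[n]
    for k,(u,v) in pts.items(): print(n,k,np.round(W[v,u],4))
    hsv=cv2.cvtColor(c["color"],cv2.COLOR_BGR2HSV)
    # circles: plates by height
    def comp(mask,name):
        nn,l,st,ce=cv2.connectedComponentsWithStats(mask.astype(np.uint8))
        for i in range(1,nn):
            if st[i,4]>300:
                p=W[l==i]; (xy,r)=cv2.minEnclosingCircle(p[:,:2].astype(np.float32))
                print(n,name,st[i,:4],st[i,4],"mean",np.round(p.mean(0),4),"circ",np.round(xy,4),round(r,4))
    lowsat=hsv[...,1]<60
    comp(lowsat&(abs(W[...,2]-.115)<.012),"pan")
    comp((abs(W[...,2]-.04)<.008)&(hsv[...,0]<12)&(hsv[...,1]>100)&(W[...,1]>-.3)&(W[...,1]<.3),"tt")
E
```

```text
top tt [0.4251 0.0718 0.0439]
top panL [ 0.5734 -0.1045  0.1146]
top panR [ 0.4986 -0.3535  0.1117]
top knob [ 0.4382 -0.1971  0.1862]
top ca [0.5014 0.3446 0.1521]
top cb [0.5423 0.208  0.153 ]
top table [0.2284 0.0263 0.0004]
top purple [ 0.3064 -0.2823  0.0414]
top pan [ 87 141  71   6] 356 mean [0.7722 0.4598 0.1133] circ [0.7782 0.46  ] 0.0856
top pan [331 142  22  22] 371 mean [ 0.7448 -0.0768  0.1195] circ [ 0.7452 -0.0763] 0.0276
top pan [329 198  51  49] 1940 mean [ 0.573  -0.1041  0.1147] circ [ 0.5738 -0.104 ] 0.0599
top pan [435 229  52  50] 2025 mean [ 0.4976 -0.3522  0.1148] circ [ 0.4976 -0.3521] 0.0603
top tt [225 142  44  44] 825 mean [0.747  0.162  0.0394] circ [0.7494 0.1684] 0.0628
top tt [257 265  47  47] 1731 mean [0.425  0.0738 0.0397] circ [0.4256 0.0737] 0.058
scene tt [0.4298 0.0726 0.0418]
scene panL [ 0.5791 -0.1035  0.1188]
scene panR [ 0.5024 -0.3507  0.1133]
scene knob [ 0.4512 -0.1966  0.1878]
scene ca [0.5006 0.3566 0.1532]
scene cb [0.532  0.2152 0.1528]
scene table [0.7047 0.06   0.0878]
scene pan [176 195  43  37] 1242 mean [ 0.5028 -0.3527  0.1142] circ [ 0.5004 -0.3528] 0.0624
scene pan [261 227  45  39] 1386 mean [ 0.5785 -0.105   0.1141] circ [ 0.5767 -0.1046] 0.0614
scene pan [273 295  21  21] 344 mean [ 0.7485 -0.078   0.1195] circ [ 0.7478 -0.0781] 0.0278
scene tt [334 204  40  36] 1096 mean [0.4312 0.0735 0.0391] circ [0.4295 0.0751] 0.0611
scene tt [357 309  46  44] 954 mean [0.7549 0.1682 0.0391] circ [0.7554 0.167 ] 0.0606
```

```bash
sleep 1; ls pics
```

```text
scene0.png
scene_crop.png
top0.png
top_crop.png
wrist0.png
```

View pics/top_crop.png

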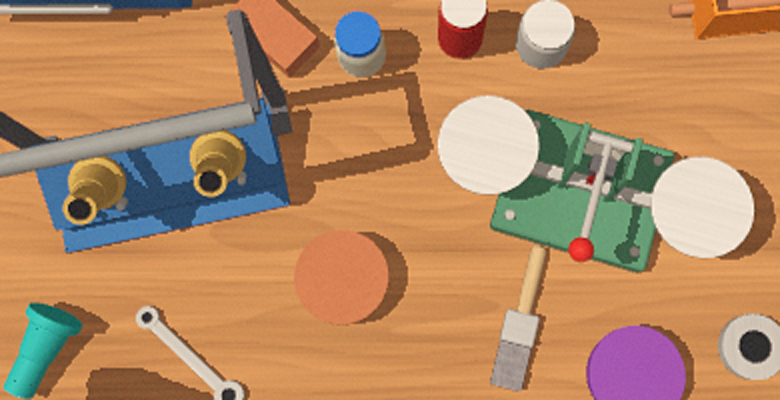

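View pics/scene_crop.png

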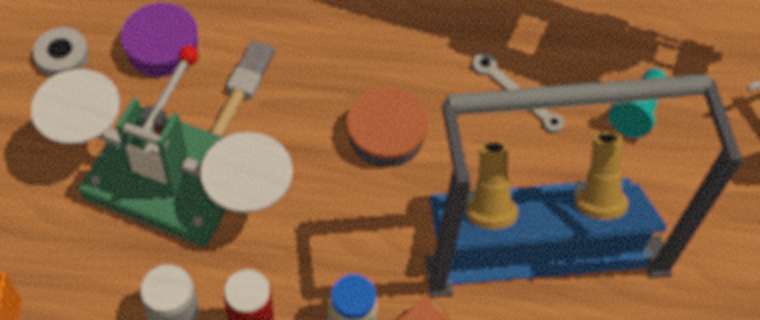

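Run:
```python
from h import *
from scipy.optimize import least_squares
# rack: yaw psi, origin; castings on seats; fit profile to brass points
prof=[(34,0,12)]
def resid_pts(P,o,a):
    q=P-o; h=q@a; r=np.linalg.norm(q-np.outer(h,a),axis=1)
    # profile distance
    rad=np.where(h<.012,.034,np.where(h<.058,.026-(h-.012)/.046*.005,.019))
    side=r-rad
    top=h-.105
    out=np.where((r<.017)&(h>.095),top,side)
    return out
for n in("top","scene"):
    c=pickle.load(open(n+"0.pkl","rb")); W=cloud(c); hsv=cv2.cvtColor(c["color"],cv2.COLOR_BGR2HSV)
    m=(hsv[...,0]>14)&(hsv[...,0]<32)&(hsv[...,1]>110)&(W[...,2]>.055)&(W[...,2]<.2)&(W[...,0]>.4)&(W[...,0]<.65)&(W[...,1]>.1)&(W[...,1]<.45)
    nn,l,st,ce=cv2.connectedComponentsWithStats(m.astype(np.uint8))
    res=[]
    P=[]
    for i in range(1,nn):
        if st[i,4]>150: print(n,st[i]); P.append(W[l==i])
    P.sort(key=lambda p:p[:,1].mean())
    print([np.round(np.r_[p.mean(0),p.min(0),p.max(0)],3) for p in P])
    def f(x):
        psi,ox,oy=x[:3]; ex=np.array([np.cos(psi),np.sin(psi),0]); ey=np.array([-ex[1],ex[0],0])
        a=-.5*ex+np.array([0,0,np.cos(np.pi/6)])
        R=[]
        for p,s in zip(P,(-.075,.075)):
            o=np.array([ox,oy,.06])+s*ey+x[3]*a; R.append(resid_pts(p,o,a))
        return np.concatenate(R)
    for p0 in(0,.3,-.3):
        s=least_squares(f,[p0,.57,.28,0],loss="soft_l1",f_scale=.003); print(n,np.round(s.x,4),s.cost,np.median(abs(f(s.x))))
```

```text
top [205 215  28  33 584]
top [142 228  31  34 647]
[array([0.56 , 0.217, 0.109, 0.509, 0.191, 0.056, 0.602, 0.257, 0.161]), array([0.528, 0.36 , 0.108, 0.477, 0.338, 0.055, 0.569, 0.404, 0.162])]
top [ 2.116e-01  5.583e-01  2.995e-01 -4.000e-04] 0.0027157285012224894 0.000956307594816054
top [ 2.114e-01  5.583e-01  2.995e-01 -4.000e-04] 0.0027139561016733243 0.0009537265353942205
top [ 2.114e-01  5.583e-01  2.995e-01 -4.000e-04] 0.0027139558693196793 0.0009537570356861202
scene [448 226  26  43 724]
scene [394 231  24  43 699]
[array([0.567, 0.219, 0.111, 0.51 , 0.193, 0.061, 0.608, 0.254, 0.161]), array([0.535, 0.364, 0.111, 0.478, 0.338, 0.059, 0.575, 0.403, 0.162])]
scene [ 0.2118  0.561   0.2985 -0.0016] 0.004190118601685881 0.0015647904118147975
scene [ 0.21    0.561   0.2985 -0.0016] 0.004197794613007485 0.001558898563766193
scene [-0.2463  0.5806  0.2907  0.8335] 0.02108847887659566 0.004840676497937145
```

```bash
cat >> h.py <<'E'
def Rlean(psi=.211,tilt=np.pi/6):
    ex=np.array([np.cos(psi),np.sin(psi),0]); ey=np.array([-ex[1],ex[0],0])
    a=-np.sin(tilt)*ex+np.array([0,0,np.cos(tilt)]); z=-a; x=ey; y=np.cross(z,x)
    return np.stack([x,y,z],1)
RA=Rlean(); AX=-RA[:,2]
_ey=RA[:,0]
O=np.array([.5596,.299,.059]); SEAT={'A':O+.075*_ey,'B':O-.075*_ey}
PANL=np.array([.575,-.104,.115]); PANR=np.array([.4995,-.3525,.115]); TT=np.array([.4277,.0744,.04])
def go(p,R,st=None):
    from station import readout
    s=st or readout.get_state(); R0=Rn.from_rotvec(s["tcp_rot"]).as_matrix(); p0=np.asarray(s["tcp_pos"])
    d=R0.T@(np.asarray(p)-p0)*1000; w=np.degrees(Rn.from_matrix(R0.T@R).as_rotvec())
    print("t %.2f tcp %s F %s grip %.3f"%(s["t"],np.round(p0,4),np.round(s["contact_force"],1),s["gripper_width"]))
    print(" -> translation",np.round(d,1).tolist(),"angular",np.round(w,2).tolist(), "rows>=%.1f"%max(np.linalg.norm(d)/41.7,np.linalg.norm(w)/7.16))
E
python3 - <<'E'
from h import *
for k in 'AB': print(k,SEAT[k],"grasp tcp",SEAT[k]+.078*AX)
W=cloud(pickle.load(open("top0.pkl","rb"))).reshape(-1,3); W2=cloud(pickle.load(open("scene0.pkl","rb"))).reshape(-1,3)
V=np.vstack([W,W2]); V=V[np.isfinite(V).all(1)]
p=np.array([.186,.649]);q=np.array([.457,.354]);
for t in np.linspace(0,1,8):
    c=p+t*(q-p); m=np.linalg.norm(V[:,:2]-c,axis=1)<.1; z=V[m,2]; z=z[z<.35]; print(np.round(c,3), np.round(z.max(),3) if len(z) else None)
go(SEAT['A']+.19*AX,RA)
E
```

```text
A [0.54389216 0.37233665 0.059     ] grasp tcp [0.50575711 0.36416857 0.12654998]
B [0.57530784 0.22566335 0.059     ] grasp tcp [0.53717278 0.21749528 0.12654998]
[0.186 0.649] 0.35
[0.225 0.607] 0.35
[0.263 0.565] 0.35
[0.302 0.523] 0.08
[0.341 0.48 ] 0.071
[0.38  0.438] 0.071
[0.418 0.396] 0.314
[0.457 0.354] 0.314
t 0.15 tcp [0.1864 0.6486 0.2321] F [ 0.9 -0.4  0.3] grip 0.999
 -> translation [-211.6, 336.1, 8.7] angular [-29.4, 7.41, -27.46] rows>=9.5
```

I could take for the castings: the brass ones at top (157,246) and (218,232), or the turquoise one at (130,325). For the turntable: terracotta at (281,288) or purple at (428,337). I choose the two brass ones in the blue rack and the terracotta plate, and the enlarged crop above confirms both choices.

Call:
arm_command(increments=[{"translation": [-30, 25, 0], "angular": [-2, 0, -3]}, {"translation": [-60, 65, 0], "angular": [-6, 1, -7]}, {"translation": [-90, 105, 0], "angular": [-11, 2, -12]}, {"translation": [-115, 145, 0], "angular": [-16, 4, -16]}, {"translation": [-140, 185, 0], "angular": [-20, 5, -20]}, {"translation": [-165, 225, 2], "angular": [-24, 6, -24]}, {"translation": [-188, 265, 5], "angular": [-29.4, 7.4, -27.5]}, {"translation": [-205, 305, 8], "angular": [-29.4, 7.4, -27.5]}], hand=100, newtons=40)

```text
t: 0.82
tcp_pos: [0.3935, 0.3922, 0.2259]
tcp_rot: [1.722, 2.145, 0.579]
contact_force: [0.0, 0.6, 0.1]
gripper_width: 0.998
```

Run:
```python
from h import *
go(SEAT['A']+.19*AX,RA)
```

```text
t 0.82 tcp [0.3935 0.3922 0.2259] F [0.  0.6 0.1] grip 0.998
 -> translation [-51.2, 39.9, 26.1] angular [0.32, -0.07, 0.39] rows>=1.7
```

Call:
arm_command(increments=[{"translation": [-5, 25, 14], "angular": [0, 0, 0]}, {"translation": [-5, 25, 14], "angular": [0, 0, 0]}, {"translation": [-5, 25, 14], "angular": [0, 0, 0]}])

```text
t: 1.07
tcp_pos: [0.424, 0.3944, 0.2272]
tcp_rot: [1.734, 2.141, 0.574]
contact_force: [-0.1, -0.5, -1.2]
gripper_width: 0.999
```

Run:
```python
from h import *
go(SEAT['A']+.19*AX,RA)
from station import cams,readout
s=readout.get_state(); print(s["joints"])
c=cams.read_camera("wrist"); cv2.imwrite("pics/w1.png",c["color"]); pickle.dump((s,c),open("w1.pkl","wb"))
```

```text
t 1.07 tcp [0.424  0.3944 0.2272] F [-0.1 -0.5 -1.2] grip 0.999
 -> translation [-46.7, 13.5, 12.0] angular [-0.0, 0.03, -0.1] rows>=1.2
[ 0.85525139 -0.3511163   1.93956679 -0.33679725  1.14329525 -0.84805679]
```

View pics/w1.png

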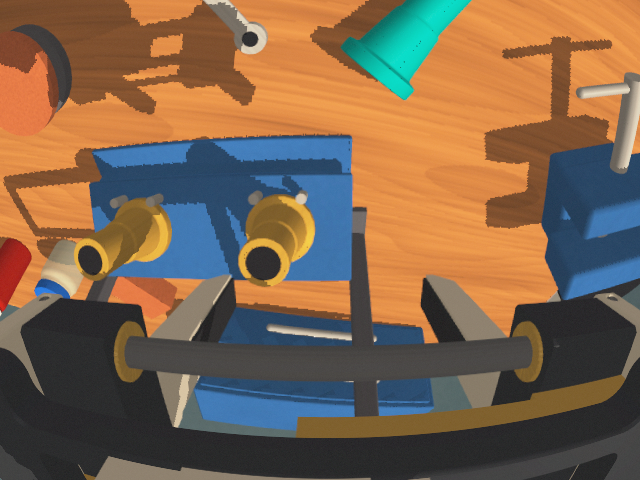

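```bash
cat >> h.py <<'E'
def wproj(s,c,X):
    R0=Rn.from_rotvec(s["tcp_rot"]).as_matrix(); p=R0.T@(np.asarray(X)-s["tcp_pos"])
    H=np.asarray(c["hand_eye"]); q=H[:3,:3].T@(p-H[:3,3]); r=np.hypot(q[0],q[1]); th=np.arctan2(r,q[2])
    return np.array([c["cx"]+c["fx"]*th*q[0]/r,c["cy"]+c["fy"]*th*q[1]/r])
def wcloud(s,c):
    v,u=np.mgrid[0:480,0:640]; x=(u-c["cx"])/c["fx"]; y=(v-c["cy"])/c["fy"]; th=np.hypot(x,y)+1e-9
    d=c["depth"]; k=np.tan(th)/th; P=np.stack([x*k*d,y*k*d,d],-1)
    H=np.asarray(c["hand_eye"]); R0=Rn.from_rotvec(s["tcp_rot"]).as_matrix()
    W=(P@H[:3,:3].T+H[:3,3])@R0.T+s["tcp_pos"]; W[(d<=0)|(th>1.4)]=np.nan
    return W
E
python3 - <<'E'
from h import *
s,c=pickle.load(open("w1.pkl","rb"))
for k in 'AB': print(k,wproj(s,c,SEAT[k]+.105*AX),wproj(s,c,SEAT[k]))
W=wcloud(s,c); print(W[285,263],W[225,300], SEAT['A']+.105*AX)
im=c["color"][180:300,60:340]; cv2.imwrite("pics/w1c.png",cv2.resize(im,None,fx=2.8,fy=2.8,interpolation=cv2.INTER_CUBIC))
E
```

```text
A [263.12751965 261.89350376] [280.83865082 226.36498121]
B [ 89.86726604 258.89916409] [144.17350967 227.42238392]
[0.50778821 0.36345338 0.15911191] [0.51684959 0.38843531 0.08123769] [0.49255651 0.36134116 0.14993267]
```

View pics/w1c.png

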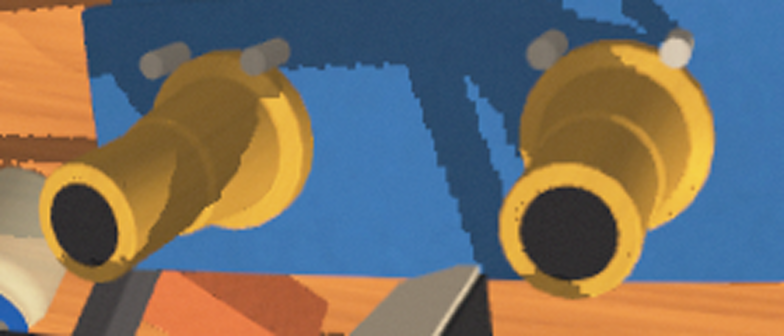

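The wrist crop shows casting A's top centre at about (263.6,261.4), against a prediction of (263.1,261.9). Casting B agrees within 2 px. I'll line up and go down along the axis.

Call:
arm_command(increments=[{"translation": [-30, 9, 8], "angular": [0, 0, 0]}, {"translation": [-46.7, 13.5, 12], "angular": [0, 0, 0]}, {"translation": [-46.7, 13.5, 15], "angular": [0, 0, 0]}, {"translation": [-46.7, 13.5, 40], "angular": [0, 0, 0]}, {"translation": [-46.7, 13.5, 65], "angular": [0, 0, 0]}, {"translation": [-46.7, 13.5, 90], "angular": [0, 0, 0]}, {"translation": [-46.7, 13.5, 110], "angular": [0, 0, 0]}, {"translation": [-46.7, 13.5, 110], "angular": [0, 0, 0]}])

```text
t: 1.78
tcp_pos: [0.4971, 0.3639, 0.1344]
tcp_rot: [1.732, 2.147, 0.568]
contact_force: [-0.3, -0.7, -0.5]
gripper_width: 1.0
```

Call:
arm_command(increments=[{"translation": [0, 0, 0], "angular": [0, 0, 0]}])

```text
t: 1.87
tcp_pos: [0.4972, 0.3642, 0.138]
tcp_rot: [1.732, 2.145, 0.572]
contact_force: [0.4, 0.0, 1.0]
gripper_width: 1.0
```

Run:
```python
from h import *
go(SEAT['A']+.078*AX,RA)
```

```text
t 1.87 tcp [0.4972 0.3642 0.138 ] F [0.4 0.  1. ] grip 1.000
 -> translation [-1.9, 1.5, 14.1] angular [-0.1, -0.02, 0.09] rows>=0.3
```

Call:
arm_command(increments=[{"translation": [-1.9, 1.5, 14], "angular": [0, 0, 0]}, {"translation": [-1.9, 1.5, 14], "angular": [0, 0, 0]}, {"translation": [-1.9, 1.5, 14], "angular": [0, 0, 0]}])

```text
t: 2.12
tcp_pos: [0.5061, 0.364, 0.1286]
tcp_rot: [1.732, 2.143, 0.576]
contact_force: [0.4, 0.5, 0.6]
gripper_width: 1.002
```

Run:
```python
from h import *
go(SEAT['A']+.078*AX,RA)
```

```text
t 2.12 tcp [0.5061 0.364  0.1286] F [0.4 0.5 0.6] grip 1.002
 -> translation [0.2, -1.3, 1.6] angular [0.04, -0.07, 0.03] rows>=0.0
```

Call:
arm_command(increments=[{"translation": [0, -1, 1.5], "angular": [0, 0, 0]}, {"translation": [0, -1, 1.5], "angular": [0, 0, 0]}, {"translation": [0, -1, 1.5], "angular": [0, 0, 0]}, {"translation": [0, -1, 1.5], "angular": [0, 0, 0]}, {"translation": [0, -1, 1.5], "angular": [0, 0, 0]}, {"translation": [0, -1, 1.5], "angular": [0, 0, 0]}], hand=0, newtons=40)

```text
t: 2.62
tcp_pos: [0.5065, 0.3636, 0.1259]
tcp_rot: [1.732, 2.143, 0.575]
contact_force: [-0.4, 0.8, -1.2]
gripper_width: 0.621
```

Call:
arm_command(increments=[{"translation": [0, 0, 0], "angular": [0, 0, 0]}, {"translation": [0, 0, 0], "angular": [0, 0, 0]}])

```text
t: 2.78
tcp_pos: [0.5065, 0.3635, 0.1257]
tcp_rot: [1.732, 2.143, 0.575]
contact_force: [0.8, -0.3, 0.4]
gripper_width: 0.474
```

Run:
```python
from h import *
go(SEAT['A']+.078*AX,RA)
```

```text
t 2.78 tcp [0.5065 0.3635 0.1257] F [ 0.8 -0.3  0.4] grip 0.474
 -> translation [0.8, -0.1, -1.1] angular [0.02, -0.04, 0.02] rows>=0.0
```

Call:
arm_command(increments=[{"translation": [0, 0, 0], "angular": [0, 0, 0]}, {"translation": [0, 0, 0], "angular": [0, 0, 0]}, {"translation": [0, 0, 0], "angular": [0, 0, 0]}, {"translation": [0, 0, 0], "angular": [0, 0, 0]}])

```text
t: 3.12
tcp_pos: [0.5065, 0.3637, 0.1257]
tcp_rot: [1.732, 2.143, 0.575]
contact_force: [-0.3, 2.2, -2.1]
gripper_width: 0.403
```

Call:
arm_command(increments=[{"translation": [0, 0, -8], "angular": [0, 0, 0]}, {"translation": [0, 0, -20], "angular": [0, 0, 0]}, {"translation": [0, 0, -40], "angular": [0, 0, 0]}, {"translation": [0, 0, -60], "angular": [0, 0, 0]}, {"translation": [0, 0, -80], "angular": [0, 0, 0]}, {"translation": [0, 0, -95], "angular": [0, 0, 0]}, {"translation": [0, 0, -100], "angular": [0, 0, 0]}, {"translation": [0, 0, -100], "angular": [0, 0, 0]}])

```text
t: 3.78
tcp_pos: [0.4573, 0.3531, 0.213]
tcp_rot: [1.732, 2.143, 0.576]
contact_force: [-0.2, 0.4, -5.6]
gripper_width: 0.408
```

Run:
```python
from h import *
from station import cams,readout
s=readout.get_state()
c=cams.read_camera("wrist"); cv2.imwrite("pics/w2.png",c["color"]); pickle.dump((s,c),open("w2.pkl","wb"))
print(s["gripper_width"],s["contact_force"])
psi=np.arctan2(RA[1,1],RA[0,1])
go([.40,.22,.33],Rlean(psi=-.05,tilt=0),s)
```

```text
0.40768645014690674 [-0.21572241  0.42268825 -5.55305804]
t 3.78 tcp [0.4573 0.3531 0.213 ] F [-0.2  0.4 -5.6] grip 0.408
 -> translation [-117.9, -14.1, -143.5] angular [29.88, -3.99, 14.65] rows>=4.7
```

View pics/w2.png

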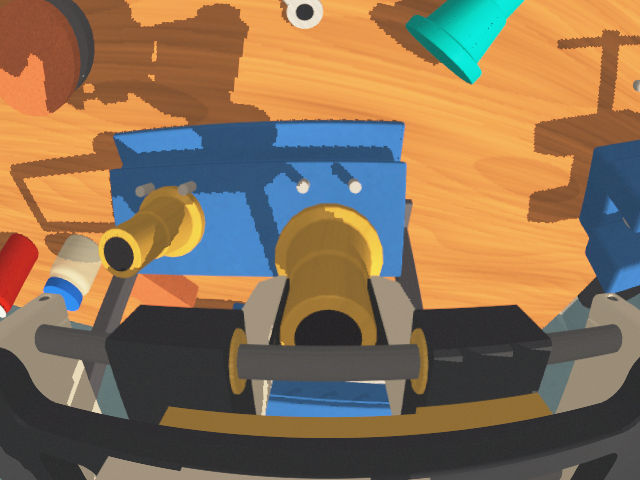

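Casting A is gripped and clear of the pins: its collar is at (328,325) between the fingers and its foot at (330,245). The wrist reads about 5.6 N more load. I'll swing it upright and away from the lamp bar.

Call:
arm_command(increments=[{"translation": [-15, -10, -18], "angular": [1, 0, 0.5]}, {"translation": [-35, -15, -40], "angular": [4, -0.5, 2]}, {"translation": [-55, -18, -65], "angular": [8, -1, 4]}, {"translation": [-75, -18, -90], "angular": [13, -1.7, 6.4]}, {"translation": [-95, -16, -115], "angular": [18, -2.4, 8.8]}, {"translation": [-110, -15, -135], "angular": [23, -3.1, 11.3]}, {"translation": [-117, -14, -143], "angular": [27, -3.6, 13.3]}, {"translation": [-118, -14, -143.5], "angular": [29.9, -4, 14.7]}])

```text
t: 4.5
tcp_pos: [0.4014, 0.2187, 0.3307]
tcp_rot: [-2.281, -2.158, 0.004]
contact_force: [0.4, 1.1, -6.3]
gripper_width: 0.404
```

Run:
```python
from h import *
from station import cams,readout
s=readout.get_state(); print(s["joints"])
R=Rlean(psi=-.295,tilt=0)
for p in ([.40,.22,.33],[.42,0,.34],[.46,-.2,.34],[.4995,-.3525,.30]): go(p,R,s)
```

```text
[ 4.42629844e-01 -3.69777734e-01  1.72557260e+00  8.35878377e-04
  1.78874304e+00 -1.07283676e+00]
t 4.50 tcp [0.4014 0.2187 0.3307] F [ 0.4  1.1 -6.3] grip 0.404
 -> translation [1.2, -1.5, 0.7] angular [-0.17, 0.06, 13.74] rows>=1.9
t 4.50 tcp [0.4014 0.2187 0.3307] F [ 0.4  1.1 -6.3] grip 0.404
 -> translation [-217.4, 30.6, -9.3] angular [-0.17, 0.06, 13.74] rows>=5.3
t 4.50 tcp [0.4014 0.2187 0.3307] F [ 0.4  1.1 -6.3] grip 0.404
 -> translation [-414.9, 81.6, -9.3] angular [-0.17, 0.06, 13.74] rows>=10.1
t 4.50 tcp [0.4014 0.2187 0.3307] F [ 0.4  1.1 -6.3] grip 0.404
 -> translation [-564.9, 129.5, 30.7] angular [-0.17, 0.06, 13.74] rows>=13.9
```

Call:
arm_command(increments=[{"translation": [-15, 2, 0], "angular": [0, 0, 1]}, {"translation": [-42, 6, 0], "angular": [0, 0, 3]}, {"translation": [-76, 10, 0], "angular": [0, 0, 5]}, {"translation": [-112, 15, 0], "angular": [0, 0, 7]}, {"translation": [-148, 21, 0], "angular": [0, 0, 9]}, {"translation": [-184, 27, 0], "angular": [0, 0, 11]}, {"translation": [-220, 34, 0], "angular": [0, 0, 13]}, {"translation": [-256, 42, 0], "angular": [0, 0, 13.7]}])

```text
t: 5.17
tcp_pos: [0.4293, -0.04, 0.3284]
tcp_rot: [-2.521, -1.873, 0.003]
contact_force: [1.4, 0.3, -5.1]
gripper_width: 0.406
```

Call:
arm_command(increments=[{"translation": [-36, 0, 0], "angular": [0, 0, 0]}, {"translation": [-72, 0, 0], "angular": [0, 0, 0]}, {"translation": [-108, 0, 0], "angular": [0, 0, 0]}, {"translation": [-144, 0, 0], "angular": [0, 0, 0]}, {"translation": [-180, 0, 0], "angular": [0, 0, 0]}, {"translation": [-215, 0, 0], "angular": [0, 0, 0]}, {"translation": [-240, 0, 0], "angular": [0, 0, 0]}, {"translation": [-250, 0, 0], "angular": [0, 0, 0]}])

```text
t: 5.83
tcp_pos: [0.3566, -0.2806, 0.3279]
tcp_rot: [-2.521, -1.871, 0.004]
contact_force: [0.2, 0.0, -5.1]
gripper_width: 0.404
```

Call:
arm_command(increments=[{"translation": [0, 0, 0], "angular": [0, 0, 0]}, {"translation": [0, 0, 0], "angular": [0, 0, 0]}])

```text
t: 6.0
tcp_pos: [0.3577, -0.2777, 0.3287]
tcp_rot: [-2.519, -1.874, 0.002]
contact_force: [-0.1, 0.5, -6.2]
gripper_width: 0.401
```

Run:
```python
from h import *
from station import cams,readout
s=readout.get_state(); print(s["joints"])
c=cams.read_camera("wrist"); cv2.imwrite("pics/w3.png",c["color"]); pickle.dump((s,c),open("w3.pkl","wb"))
c=cams.read_camera("top"); cv2.imwrite("pics/t3.png",c["color"]); pickle.dump((s,c),open("t3.pkl","wb"))
R=Rlean(psi=-.295,tilt=0)
for p in ([.4995,-.3525,.30],): go(p,R,s)
print(wproj(s,pickle.load(open("w3.pkl","rb"))[1],PANR))
```

```text
[-7.15834239e-01 -3.80345759e-01  1.73644591e+00 -1.02081735e-03
  1.78750870e+00 -1.99506946e+00]
t 6.00 tcp [ 0.3577 -0.2777  0.3287] F [-0.1  0.5 -6.2] grip 0.401
 -> translation [-30.8, 157.4, 28.4] angular [-0.13, 0.0, 0.18] rows>=3.9
[301.02146065 345.80038507]
```

View pics/w3.png

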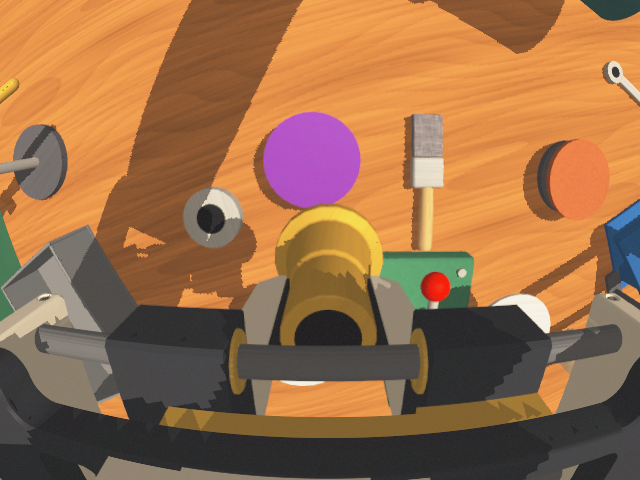

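View pics/t3.png

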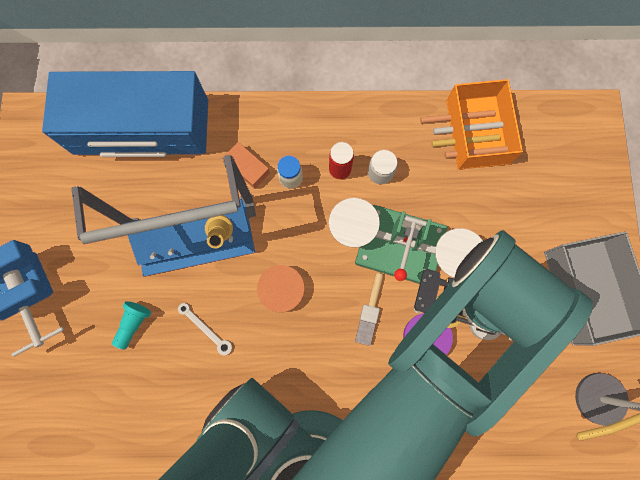

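Nothing has slipped: the casting looks the same in the hand as before. I'll move over the right pan, which is free and level.

Call:
arm_command(increments=[{"translation": [-5, 20, 2], "angular": [0, 0, 0]}, {"translation": [-12, 50, 8], "angular": [0, 0, 0]}, {"translation": [-20, 85, 18], "angular": [0, 0, 0]}, {"translation": [-26, 120, 28], "angular": [0, 0, 0]}, {"translation": [-30, 145, 38], "angular": [0, 0, 0]}, {"translation": [-31, 157, 55], "angular": [0, 0, 0]}, {"translation": [-31, 157, 75], "angular": [0, 0, 0]}, {"translation": [-31, 157, 95], "angular": [0, 0, 0]}])

```text
t: 6.77
tcp_pos: [0.5006, -0.3509, 0.2333]
tcp_rot: [-2.517, -1.879, 0.002]
contact_force: [-0.3, 0.9, -5.7]
gripper_width: 0.404
```

Call:
arm_command(increments=[{"translation": [0, 0, 14], "angular": [0, 0, 0]}, {"translation": [0, 0, 24], "angular": [0, 0, 0]}, {"translation": [0, 0, 27], "angular": [0, 0, 0]}, {"translation": [0, 0, 27], "angular": [0, 0, 0]}, {"translation": [0, 0, 27], "angular": [0, 0, 0]}])

```text
t: 7.18
tcp_pos: [0.4994, -0.3521, 0.2089]
tcp_rot: [2.518, 1.876, -0.001]
contact_force: [0.0, -0.2, -4.0]
gripper_width: 0.403
```

Run:
```python
from h import *
from station import cams,readout
s=readout.get_state()
c=cams.read_camera("wrist"); cv2.imwrite("pics/w4.png",c["color"]); pickle.dump((s,c),open("w4.pkl","wb"))
R=Rlean(psi=-.295,tilt=0)
go(PANR+[0,0,.077],R,s); print(wproj(s,c,PANR))
c=cams.read_camera("scene"); cv2.imwrite("pics/s4.png",cv2.resize(c["color"][140:320,140:340],None,fx=3,fy=3))
```

```text
t 7.18 tcp [ 0.4994 -0.3521  0.2089] F [ 0.  -0.2 -4. ] grip 0.403
 -> translation [-0.4, 0.2, 16.9] angular [0.03, 0.07, 0.28] rows>=0.4
[327.53327797 244.90805193]
```

View pics/w4.png

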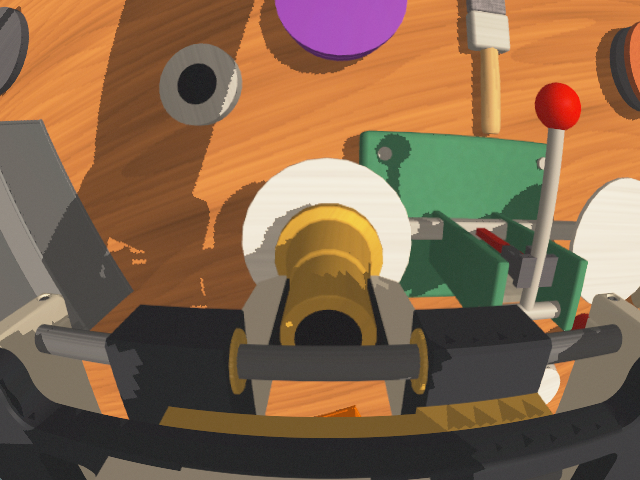

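View pics/s4.png

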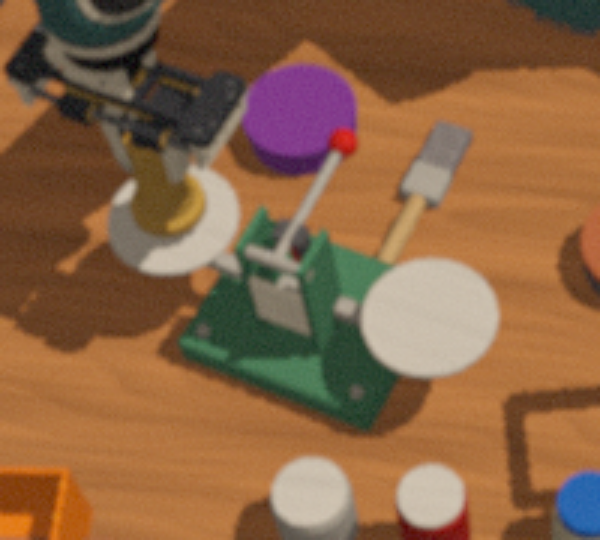

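The casting is centred over the right pan, at (327,245) in the wrist view, and upright. I'll lower it.

Call:
arm_command(increments=[{"translation": [0, 0, 5], "angular": [0, 0, 0]}, {"translation": [0, 0, 10], "angular": [0, 0, 0]}, {"translation": [0, 0, 13], "angular": [0, 0, 0]}, {"translation": [0, 0, 14], "angular": [0, 0, 0]}, {"translation": [0, 0, 15], "angular": [0, 0, 0]}, {"translation": [0, 0, 15], "angular": [0, 0, 0]}])

```text
t: 7.78
tcp_pos: [0.499, -0.3521, 0.1925]
tcp_rot: [-2.519, -1.876, 0.002]
contact_force: [-0.4, -0.0, -5.9]
gripper_width: 0.405
```

Call:
arm_command(increments=[{"translation": [0, 0, 1], "angular": [0, 0, 0]}, {"translation": [0, 0, 1], "angular": [0, 0, 0]}])

```text
t: 7.95
tcp_pos: [0.4991, -0.3521, 0.1917]
tcp_rot: [-2.519, -1.877, 0.002]
contact_force: [-0.7, -0.2, -5.3]
gripper_width: 0.404
```

Call:
arm_command(increments=[{"translation": [0, 0, 1], "angular": [0, 0, 0]}, {"translation": [0, 0, 1], "angular": [0, 0, 0]}])

```text
t: 8.12
tcp_pos: [0.4991, -0.3521, 0.1907]
tcp_rot: [-2.519, -1.877, 0.002]
contact_force: [-0.3, 0.9, -4.8]
gripper_width: 0.402
```

Call:
arm_command(increments=[{"translation": [0, 0, 1], "angular": [0, 0, 0]}, {"translation": [0, 0, 1], "angular": [0, 0, 0]}])

```text
t: 8.28
tcp_pos: [0.499, -0.3521, 0.1896]
tcp_rot: [-2.519, -1.877, 0.002]
contact_force: [0.2, -0.1, -5.3]
gripper_width: 0.399
```

Call:
arm_command(increments=[{"translation": [0, 0, 1], "angular": [0, 0, 0]}, {"translation": [0, 0, 1], "angular": [0, 0, 0]}])

```text
t: 8.45
tcp_pos: [0.4991, -0.3521, 0.1887]
tcp_rot: [-2.519, -1.877, 0.002]
contact_force: [-0.4, -0.0, -4.4]
gripper_width: 0.403
```

Call:
arm_command(increments=[{"translation": [0, 0, 1], "angular": [0, 0, 0]}, {"translation": [0, 0, 1], "angular": [0, 0, 0]}])

```text
t: 8.62
tcp_pos: [0.4992, -0.3521, 0.1883]
tcp_rot: [2.519, 1.877, -0.001]
contact_force: [-0.3, 2.0, -0.0]
gripper_width: 0.407
```

Call:
arm_command(increments=[{"translation": [0, 0, 1], "angular": [0, 0, 0]}, {"translation": [0, 0, 1], "angular": [0, 0, 0]}])

```text
t: 8.78
tcp_pos: [0.4993, -0.3521, 0.1878]
tcp_rot: [2.518, 1.876, -0.001]
contact_force: [-2.5, 3.2, 6.6]
gripper_width: 0.401
```

Run:
```python
from h import *
from station import cams,readout
s=readout.get_state()
c=cams.read_camera("wrist"); cv2.imwrite("pics/w5.png",c["color"]); W=wcloud(s,c)
R0=Rn.from_rotvec(s["tcp_rot"]).as_matrix()
hsv=cv2.cvtColor(c["color"],cv2.COLOR_BGR2HSV)
# pan height & flange top height
m=(hsv[...,1]<50)&(hsv[...,2]>140)&(np.linalg.norm(W[...,:2]-PANR[:2],axis=2)<.058)&(W[...,2]<.16); print("pan z",np.nanpercentile(W[m][:,2],[10,50,90]),m.sum())
m=(hsv[...,0]>14)&(hsv[...,0]<32)&(hsv[...,1]>110)
r=np.linalg.norm(W[...,:2]-s["tcp_pos"][:2],axis=2); mm=m&(r>.028)&(r<.033); print("flange top z",np.nanpercentile(W[mm][:,2],[10,50,90]),mm.sum())
print(s["contact_force"])
```

```text
pan z [0.11060804 0.11144355 0.11226654] 10231
flange top z [0.12337007 0.27692738 0.28808961] 3580
[-2.52383837  3.16623147  6.61908723]
```

View pics/w5.png

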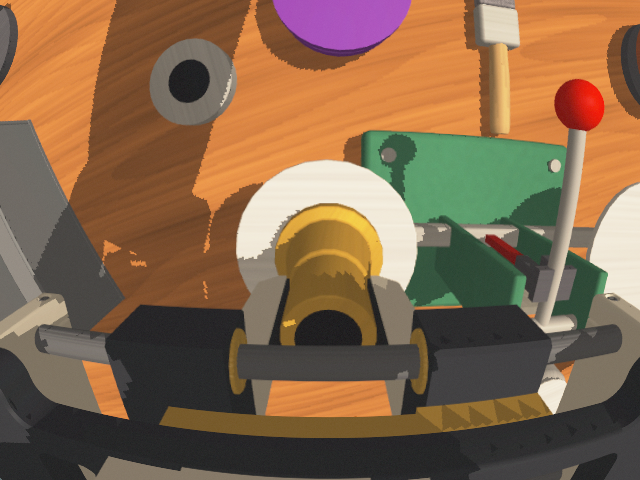

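It's in contact: the force went from -5 to +6.6 N and the foot is seated at (328,245). I'll ease off 1 mm and release.

Call:
arm_command(increments=[{"translation": [0, 0, -0.8], "angular": [0, 0, 0]}, {"translation": [0, 0, -0.8], "angular": [0, 0, 0]}])

```text
t: 9.0
tcp_pos: [0.4992, -0.3521, 0.1881]
tcp_rot: [2.519, 1.876, -0.001]
contact_force: [-0.9, 1.8, 3.3]
gripper_width: 0.402
```

Call:
arm_command(increments=[{"translation": [0, 0, 0], "angular": [0, 0, 0]}, {"translation": [0, 0, 0], "angular": [0, 0, 0]}, {"translation": [0, 0, 0], "angular": [0, 0, 0]}, {"translation": [0, 0, 0], "angular": [0, 0, 0]}, {"translation": [0, 0, 0], "angular": [0, 0, 0]}, {"translation": [0, 0, 0], "angular": [0, 0, 0]}], hand=85)

```text
t: 9.5
tcp_pos: [0.4991, -0.3522, 0.1874]
tcp_rot: [-2.519, -1.877, 0.002]
contact_force: [0.5, 0.2, 0.4]
gripper_width: 0.782
```

Run:
```python
from h import *
from station import cams,readout
s=readout.get_state(); print(s["gripper_width"],s["contact_force"],s["tcp_pos"])
c=cams.read_camera("wrist"); cv2.imwrite("pics/w6.png",c["color"])
R=Rlean(psi=-.295,tilt=0); go(PANR+[0,0,.22],R,s)
```

```text
0.7819112485039373 [0.54437357 0.20360187 0.37361526] [ 0.49907171 -0.35215163  0.1874383 ]
t 9.50 tcp [ 0.4991 -0.3522  0.1874] F [0.5 0.2 0.4] grip 0.782
 -> translation [-0.3, 0.4, -147.6] angular [-0.05, 0.05, 0.27] rows>=3.5
```

View pics/w6.png

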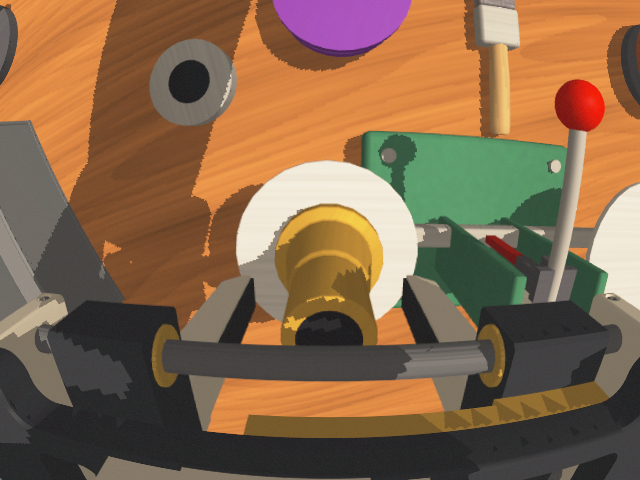

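Call:
arm_command(increments=[{"translation": [0, 0, -10], "angular": [0, 0, 0]}, {"translation": [0, 0, -40], "angular": [0, 0, 0]}, {"translation": [0, 0, -75], "angular": [0, 0, 0]}, {"translation": [0, 0, -110], "angular": [0, 0, 0]}, {"translation": [10, -15, -140], "angular": [0, 0, 0]}, {"translation": [35, -40, -155], "angular": [0, 0, 0]}, {"translation": [65, -65, -160], "angular": [0, 0, 0]}, {"translation": [95, -90, -160], "angular": [0, 0, 0]}], hand=100)

```text
t: 10.22
tcp_pos: [0.4394, -0.2344, 0.3499]
tcp_rot: [2.519, 1.874, -0.0]
contact_force: [1.0, -0.0, 0.4]
gripper_width: 0.997
```

Run:
```python
from h import *
from station import cams,readout
s=readout.get_state()
go([.40,-.08,.34],RA,s);go([.40,.17,.30],RA,s);go(SEAT['B']+.19*AX,RA,s)
c=cams.read_camera("top"); cv2.imwrite("pics/t6.png",c["color"][150:350,300:520].repeat(3,0).repeat(3,1))
```

```text
t 10.22 tcp [ 0.4394 -0.2344  0.3499] F [ 1.  -0.   0.4] grip 0.997
 -> translation [136.6, -82.1, 9.6] angular [-29.28, 7.64, -28.09] rows>=5.8
t 10.22 tcp [ 0.4394 -0.2344  0.3499] F [ 1.  -0.   0.4] grip 0.997
 -> translation [376.1, -154.0, 49.1] angular [-29.28, 7.64, -28.09] rows>=9.8
t 10.22 tcp [ 0.4394 -0.2344  0.3499] F [ 1.  -0.   0.4] grip 0.997
 -> translation [434.1, -85.5, 125.6] angular [-29.28, 7.64, -28.09] rows>=11.0
```

View pics/t6.png

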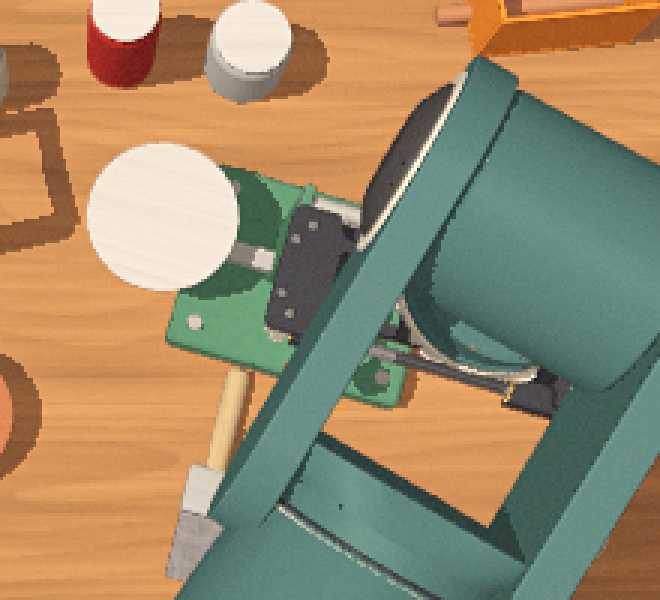

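Call:
arm_command(increments=[{"translation": [35, -25, 0], "angular": [-2, 0.5, -2]}, {"translation": [70, -45, 3], "angular": [-6, 1.5, -6]}, {"translation": [105, -65, 6], "angular": [-10, 2.6, -10]}, {"translation": [140, -82, 10], "angular": [-14, 3.6, -14]}, {"translation": [175, -98, 15], "angular": [-18, 4.7, -18]}, {"translation": [210, -112, 22], "angular": [-22, 5.7, -22]}, {"translation": [245, -124, 28], "angular": [-26, 6.8, -26]}, {"translation": [280, -134, 34], "angular": [-29.3, 7.6, -28]}])

```text
t: 10.93
tcp_pos: [0.4085, 0.071, 0.3152]
tcp_rot: [1.748, 2.157, 0.555]
contact_force: [0.2, -1.5, -0.4]
gripper_width: 1.001
```

Call:
arm_command(increments=[{"translation": [30, 0, 0], "angular": [0, 0, 0]}, {"translation": [45, 0, 0], "angular": [0, 0, 0]}, {"translation": [45, 0, 0], "angular": [0, 0, 0]}, {"translation": [45, 0, 0], "angular": [0, 0, 0]}])

```text
t: 11.27
tcp_pos: [0.3988, 0.1143, 0.3181]
tcp_rot: [1.747, 2.155, 0.556]
contact_force: [0.1, -0.4, 0.0]
gripper_width: 1.001
```

Run:
```python
from h import *
from station import cams,readout
s=readout.get_state()
go([.40,.17,.30],RA,s);go(SEAT['B']+.19*AX,RA,s)
c=cams.read_camera("wrist"); cv2.imwrite("pics/w7.png",c["color"]); print(wproj(s,c,SEAT['B']+.105*AX))
c=cams.read_camera("top"); cv2.imwrite("pics/t7.png",c["color"][100:350,250:520].repeat(2,0).repeat(2,1)); pickle.dump(c,open("t7.pkl","wb"))
```

```text
t 11.27 tcp [0.3988 0.1143 0.3181] F [ 0.1 -0.4  0. ] grip 1.001
 -> translation [54.2, 2.3, 22.1] angular [-1.2, -0.07, -0.17] rows>=1.4
t 11.27 tcp [0.3988 0.1143 0.3181] F [ 0.1 -0.4  0. ] grip 1.001
 -> translation [71.9, 42.6, 131.6] angular [-1.2, -0.07, -0.17] rows>=3.7
[396.29903332 251.48286542]
```

View pics/w7.png

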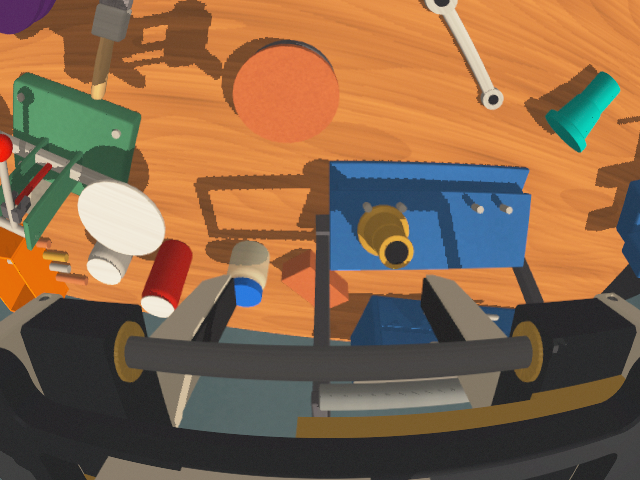

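View pics/t7.png

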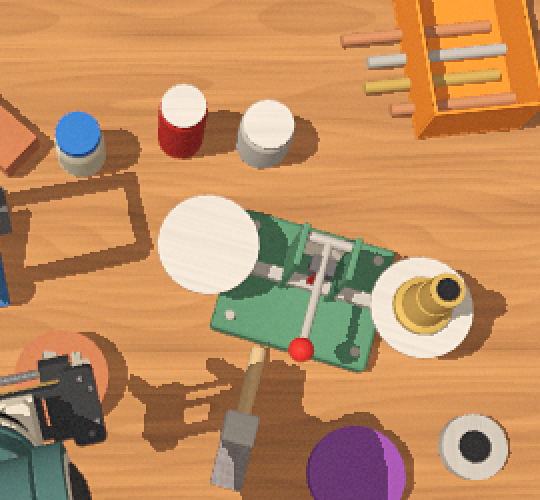

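Casting A stands on the right pan at top (419,255). Next is the lower-left casting, B.

Call:
arm_command(increments=[{"translation": [15, 10, 15], "angular": [-0.5, 0, 0]}, {"translation": [40, 23, 35], "angular": [-1.2, 0, 0]}, {"translation": [60, 36, 60], "angular": [-1.2, 0, 0]}, {"translation": [72, 42.6, 85], "angular": [-1.2, 0, 0]}, {"translation": [72, 42.6, 110], "angular": [-1.2, 0, 0]}, {"translation": [72, 42.6, 125], "angular": [-1.2, 0, 0]}, {"translation": [72, 42.6, 131], "angular": [-1.2, 0, 0]}, {"translation": [72, 42.6, 131], "angular": [-1.2, 0, 0]}])

```text
t: 12.03
tcp_pos: [0.4831, 0.2035, 0.2219]
tcp_rot: [1.742, 2.138, 0.572]
contact_force: [0.5, -0.4, -0.2]
gripper_width: 1.001
```

Call:
arm_command(increments=[{"translation": [0, 0, 0], "angular": [0, 0, 0]}, {"translation": [0, 0, 0], "angular": [0, 0, 0]}])

```text
t: 12.2
tcp_pos: [0.4829, 0.2042, 0.2249]
tcp_rot: [1.74, 2.137, 0.577]
contact_force: [-0.3, -0.2, 0.7]
gripper_width: 1.002
```

Run:
```python
from h import *
from station import cams,readout
s=readout.get_state()
c=cams.read_camera("wrist"); cv2.imwrite("pics/w8.png",c["color"][180:300,200:460].repeat(3,0).repeat(3,1)); print(wproj(s,c,SEAT['B']+.105*AX))
go(SEAT['B']+.078*AX,RA)
```

```text
[330.82244555 247.15640708]
t 12.25 tcp [0.4829 0.2044 0.2249] F [ 0.1 -0.2  0.2] grip 0.998
 -> translation [1.5, -1.0, 113.1] angular [0.08, 0.0, -0.37] rows>=2.7
```

View pics/w8.png

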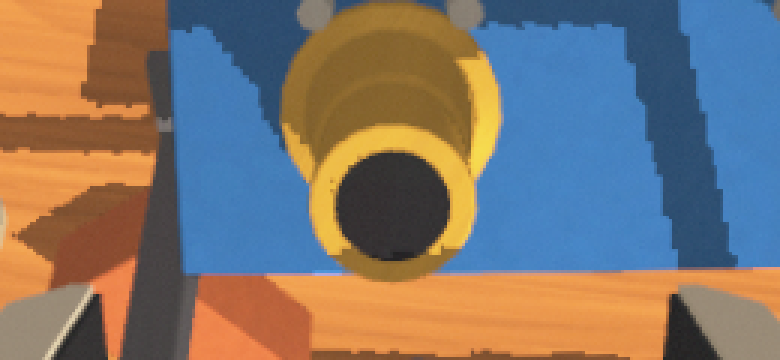

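Its top centre is at (331,247.7), which matches the prediction. I'll go down along the axis and grip.

Call:
arm_command(increments=[{"translation": [1, -1, 15], "angular": [0, 0, -0.3]}, {"translation": [1.5, -1, 40], "angular": [0, 0, -0.3]}, {"translation": [1.5, -1, 65], "angular": [0, 0, -0.3]}, {"translation": [1.5, -1, 90], "angular": [0, 0, -0.3]}, {"translation": [1.5, -1, 107], "angular": [0, 0, -0.3]}, {"translation": [1.5, -1, 113], "angular": [0, 0, -0.3]}, {"translation": [1.5, -1, 113], "angular": [0, 0, -0.3]}, {"translation": [1.5, -1, 113], "angular": [0, 0, -0.3]}], hand=75)

```text
t: 12.92
tcp_pos: [0.5368, 0.2179, 0.1262]
tcp_rot: [1.733, 2.142, 0.575]
contact_force: [0.8, 1.4, -1.3]
gripper_width: 0.753
```

Run:
```python
from h import *
go(SEAT['B']+.078*AX,RA)
```

```text
t 12.92 tcp [0.5368 0.2179 0.1262] F [ 0.8  1.4 -1.3] grip 0.753
 -> translation [-0.5, 0.4, -0.2] angular [0.02, -0.01, -0.03] rows>=0.0
```

Call:
arm_command(increments=[{"translation": [0, 0, 0], "angular": [0, 0, 0]}, {"translation": [0, 0, 0], "angular": [0, 0, 0]}, {"translation": [0, 0, 0], "angular": [0, 0, 0]}, {"translation": [0, 0, 0], "angular": [0, 0, 0]}, {"translation": [0, 0, 0], "angular": [0, 0, 0]}, {"translation": [0, 0, 0], "angular": [0, 0, 0]}, {"translation": [0, 0, 0], "angular": [0, 0, 0]}], hand=0)

```text
t: 13.5
tcp_pos: [0.5368, 0.2178, 0.1252]
tcp_rot: [1.733, 2.143, 0.574]
contact_force: [-1.7, -2.6, 3.3]
gripper_width: 0.4
```

Call:
arm_command(increments=[{"translation": [0, 0, 0], "angular": [0, 0, 0]}, {"translation": [0, 0, -8], "angular": [0, 0, 0]}, {"translation": [0, 0, -20], "angular": [0, 0, 0]}, {"translation": [0, 0, -40], "angular": [0, 0, 0]}, {"translation": [0, 0, -60], "angular": [0, 0, 0]}, {"translation": [0, 0, -80], "angular": [0, 0, 0]}, {"translation": [0, 0, -100], "angular": [0, 0, 0]}, {"translation": [0, 0, -110], "angular": [0, 0, 0]}])

```text
t: 14.17
tcp_pos: [0.4822, 0.2063, 0.2219]
tcp_rot: [1.733, 2.143, 0.575]
contact_force: [1.0, 0.3, -3.7]
gripper_width: 0.4
```

Run:
```python
from h import *
from station import readout,cams
s=readout.get_state()
go([.39,.13,.33],Rlean(psi=-.295,tilt=0),s)
c=cams.read_camera("wrist"); cv2.imwrite("pics/w9.png",c["color"])
```

```text
t 14.17 tcp [0.4822 0.2063 0.2219] F [ 1.   0.3 -3.7] grip 0.400
 -> translation [-55.3, -37.8, -146.7] angular [29.35, -7.62, 28.31] rows>=5.8
```

View pics/w9.png

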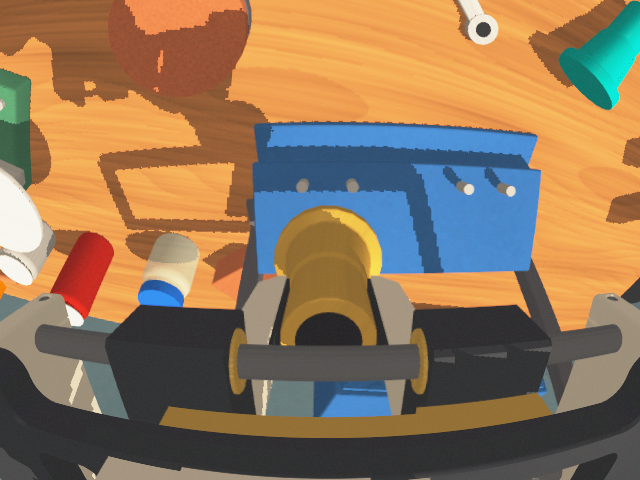

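B is held with about 4 N of load. I'll swing it upright and back from the bar.

Call:
arm_command(increments=[{"translation": [-6, -10, -16], "angular": [1, -0.3, 1]}, {"translation": [-15, -20, -40], "angular": [4, -1, 4]}, {"translation": [-25, -30, -68], "angular": [8, -2, 8]}, {"translation": [-35, -35, -95], "angular": [13, -3.3, 12.5]}, {"translation": [-45, -38, -120], "angular": [18, -4.6, 17]}, {"translation": [-52, -38, -138], "angular": [23, -6, 22]}, {"translation": [-55, -38, -146], "angular": [27, -7, 26]}, {"translation": [-55, -38, -147], "angular": [29.4, -7.6, 28.3]}])

```text
t: 14.88
tcp_pos: [0.3911, 0.1299, 0.3294]
tcp_rot: [-2.526, -1.863, 0.006]
contact_force: [0.8, 0.5, -5.2]
gripper_width: 0.404
```

Call:
arm_command(increments=[{"translation": [0, 0, 0], "angular": [0, 0, 0]}, {"translation": [0, 0, 0], "angular": [0, 0, 0]}])

```text
t: 15.05
tcp_pos: [0.3912, 0.1303, 0.3272]
tcp_rot: [-2.522, -1.872, 0.003]
contact_force: [-0.1, 0.4, -4.9]
gripper_width: 0.405
```

Run:
```python
from h import *
from station import readout,cams
s=readout.get_state(); R=Rlean(psi=-.295,tilt=0)
go([.45,-.0,.32],R,s); go(PANL+[0,0,.205],R,s)
go(PANL+[0,0,.077],R,s)
```

```text
t 15.05 tcp [0.3912 0.1303 0.3272] F [-0.1  0.4 -4.9] grip 0.405
 -> translation [-107.6, 94.1, 7.1] angular [-0.1, 0.07, 0.05] rows>=3.4
t 15.05 tcp [0.3912 0.1303 0.3272] F [-0.1  0.4 -4.9] grip 0.405
 -> translation [-170.9, 243.8, 7.0] angular [-0.1, 0.07, 0.05] rows>=7.1
t 15.05 tcp [0.3912 0.1303 0.3272] F [-0.1  0.4 -4.9] grip 0.405
 -> translation [-170.8, 244.1, 135.0] angular [-0.1, 0.07, 0.05] rows>=7.8
```

Call:
arm_command(increments=[{"translation": [-20, 5, 0], "angular": [0, 0, 0]}, {"translation": [-50, 15, 0], "angular": [0, 0, 0]}, {"translation": [-82, 30, 1], "angular": [0, 0, 0]}, {"translation": [-112, 52, 2], "angular": [0, 0, 0]}, {"translation": [-135, 80, 4], "angular": [0, 0, 0]}, {"translation": [-152, 112, 6], "angular": [0, 0, 0]}, {"translation": [-163, 146, 8], "angular": [0, 0, 0]}, {"translation": [-170, 181, 10], "angular": [0, 0, 0]}])

```text
t: 15.72
tcp_pos: [0.515, -0.0866, 0.3178]
tcp_rot: [2.522, 1.871, -0.001]
contact_force: [-0.2, 0.5, -3.0]
gripper_width: 0.403
```

Call:
arm_command(increments=[{"translation": [-1, 32, 15], "angular": [0, 0, 0]}, {"translation": [-1, 53, 35], "angular": [0, 0, 0]}, {"translation": [-1, 62, 60], "angular": [0, 0, 0]}, {"translation": [-1, 63, 85], "angular": [0, 0, 0]}, {"translation": [-1, 63, 103], "angular": [0, 0, 0]}, {"translation": [-1, 63, 108], "angular": [0, 0, 0]}, {"translation": [-1, 63, 108], "angular": [0, 0, 0]}, {"translation": [-1, 63, 108], "angular": [0, 0, 0]}])

```text
t: 16.38
tcp_pos: [0.5742, -0.104, 0.2112]
tcp_rot: [2.522, 1.872, -0.001]
contact_force: [0.1, -0.7, -4.0]
gripper_width: 0.405
```

Run:
```python
from h import *
from station import cams,readout
s=readout.get_state()
c=cams.read_camera("wrist"); cv2.imwrite("pics/w10.png",c["color"])
R=Rlean(psi=-.295,tilt=0)
go(PANL+[0,0,.077],R,s); print(wproj(s,c,PANL))
```

```text
t 16.38 tcp [ 0.5742 -0.104   0.2112] F [ 0.1 -0.7 -4. ] grip 0.405
 -> translation [0.3, 0.8, 19.2] angular [0.01, 0.04, 0.07] rows>=0.5
[328.35207255 244.72153665]
```

View pics/w10.png

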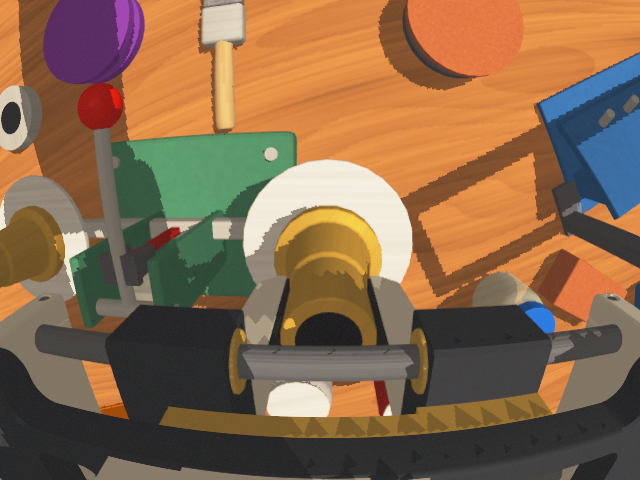

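B is centred over the left pan at (328,245). I'll lower it.

Call:
arm_command(increments=[{"translation": [0, 0.5, 5], "angular": [0, 0, 0]}, {"translation": [0, 0.5, 10], "angular": [0, 0, 0]}, {"translation": [0, 0.5, 14], "angular": [0, 0, 0]}, {"translation": [0, 0.5, 15], "angular": [0, 0, 0]}, {"translation": [0, 0.5, 16], "angular": [0, 0, 0]}, {"translation": [0, 0.5, 16], "angular": [0, 0, 0]}])

```text
t: 16.93
tcp_pos: [0.5745, -0.1044, 0.1942]
tcp_rot: [-2.523, -1.87, 0.002]
contact_force: [0.4, 1.0, -4.8]
gripper_width: 0.404
```

Call:
arm_command(increments=[{"translation": [0, 0, 1], "angular": [0, 0, 0]}, {"translation": [0, 0, 1], "angular": [0, 0, 0]}])

```text
t: 17.1
tcp_pos: [0.5747, -0.1045, 0.1937]
tcp_rot: [-2.524, -1.871, 0.002]
contact_force: [-0.9, -0.6, -1.3]
gripper_width: 0.402
```

Call:
arm_command(increments=[{"translation": [0, 0, 1], "angular": [0, 0, 0]}, {"translation": [0, 0, 1], "angular": [0, 0, 0]}])

```text
t: 17.27
tcp_pos: [0.5747, -0.1045, 0.1927]
tcp_rot: [-2.524, -1.871, 0.002]
contact_force: [0.5, -0.1, 0.8]
gripper_width: 0.408
```

It's on the pan: the net force has risen to about 0. I'll release.

Call:
arm_command(increments=[{"translation": [0, 0, 0], "angular": [0, 0, 0]}, {"translation": [0, 0, 0], "angular": [0, 0, 0]}, {"translation": [0, 0, 0], "angular": [0, 0, 0]}, {"translation": [0, 0, 0], "angular": [0, 0, 0]}, {"translation": [0, 0, 0], "angular": [0, 0, 0]}, {"translation": [0, 0, 0], "angular": [0, 0, 0]}], hand=85)

```text
t: 17.77
tcp_pos: [0.5746, -0.1044, 0.1923]
tcp_rot: [-2.523, -1.871, 0.002]
contact_force: [-0.8, -0.2, -0.7]
gripper_width: 0.786
```

Run:
```python
from h import *
from station import cams,readout
s=readout.get_state(); print(s["gripper_width"],s["contact_force"],s["tcp_pos"])
c=cams.read_camera("wrist"); cv2.imwrite("pics/w11.png",c["color"])
c=cams.read_camera("scene"); cv2.imwrite("pics/s11.png",cv2.resize(c["color"][150:300,150:340],None,fx=3.5,fy=3.5))
```

```text
0.7862969053677338 [-0.76292872 -0.17821467 -0.68782704] [ 0.5745826  -0.10436508  0.19230821]
```

View pics/w11.png

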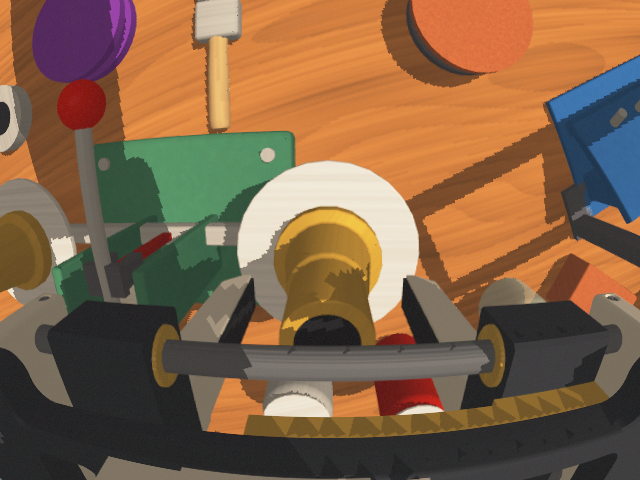

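View pics/s11.png

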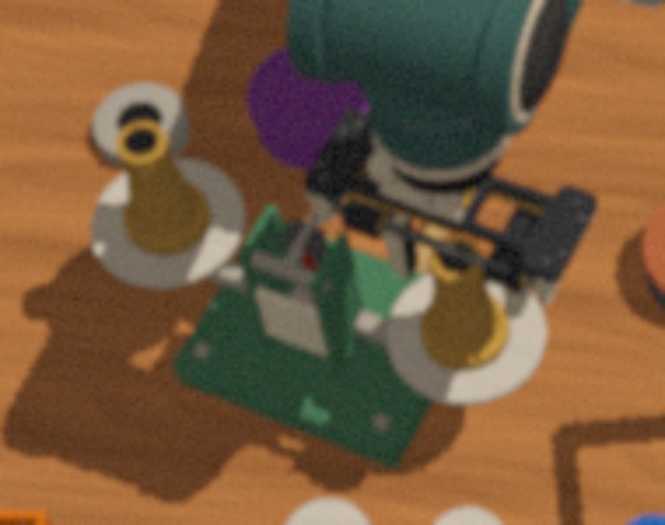

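Both castings stand upright and released on their pans, with their feet at scene-crop (155,215) and (462,325). Next is the lever: up and over to the knob.

Call:
arm_command(increments=[{"translation": [0, 0, -10], "angular": [0, 0, 0]}, {"translation": [0, 0, -40], "angular": [0, 0, 0]}, {"translation": [0, 0, -75], "angular": [0, 0, 0]}, {"translation": [0, 0, -110], "angular": [0, 0, 0]}, {"translation": [0, -20, -128], "angular": [0, 0, 0]}, {"translation": [-25, -50, -130], "angular": [0, 0, 0]}, {"translation": [-55, -80, -130], "angular": [0, 0, 0]}, {"translation": [-90, -105, -130], "angular": [0, 0, 0]}])

```text
t: 18.53
tcp_pos: [0.4482, -0.1582, 0.3237]
tcp_rot: [2.521, 1.873, -0.001]
contact_force: [-0.8, -0.9, 0.9]
gripper_width: 0.849
```

Call:
arm_command(increments=[{"translation": [-27, -15, 0], "angular": [0, 0, 0]}, {"translation": [-40, -25, 0], "angular": [0, 0, 0]}, {"translation": [-40, -30, 0], "angular": [0, 0, 0]}, {"translation": [-40, -30, 0], "angular": [0, 0, 0]}])

```text
t: 18.87
tcp_pos: [0.4088, -0.1883, 0.3236]
tcp_rot: [2.525, 1.869, -0.001]
contact_force: [-0.1, -0.2, -0.1]
gripper_width: 0.85
```

Run:
```python
from h import *
from station import cams,readout
s=readout.get_state(); print(s["gripper_width"],s["contact_force"],s["tcp_pos"])
c=cams.read_camera("wrist"); cv2.imwrite("pics/w12.png",c["color"]); W=wcloud(s,c)
hsv=cv2.cvtColor(c["color"],cv2.COLOR_BGR2HSV)
m=((hsv[...,0]<6)|(hsv[...,0]>174))&(hsv[...,1]>170)&(np.linalg.norm(W[...,:2]-[.441,-.198],axis=2)<.05)&(W[...,2]>.14)
P=W[m]; print(len(P),P.mean(0),P.max(0))
from scipy.optimize import least_squares
r=least_squares(lambda x:np.linalg.norm(P-x,axis=1)-.014,P.mean(0)-[0,0,.01],loss="soft_l1",f_scale=.001); print("knob",r.x,np.abs(r.fun).mean())
R=Rlean(psi=-.295,tilt=0)
go(r.x-[0,0,.005],R,s)
```

```text
0.84980127017474 [-0.09365063 -0.17626499 -0.07784723] [ 0.40875825 -0.18830622  0.32361905]
754 [ 0.43870972 -0.19885117  0.18329827] [ 0.45238117 -0.1864108   0.18926802]
knob [ 0.44195995 -0.19994591  0.17373258] 0.00043389350184466085
t 18.87 tcp [ 0.4088 -0.1883  0.3236] F [-0.1 -0.2 -0.1] grip 0.850
 -> translation [-1.3, 35.1, 154.9] angular [0.0, 0.04, -0.09] rows>=3.8
```

View pics/w12.png

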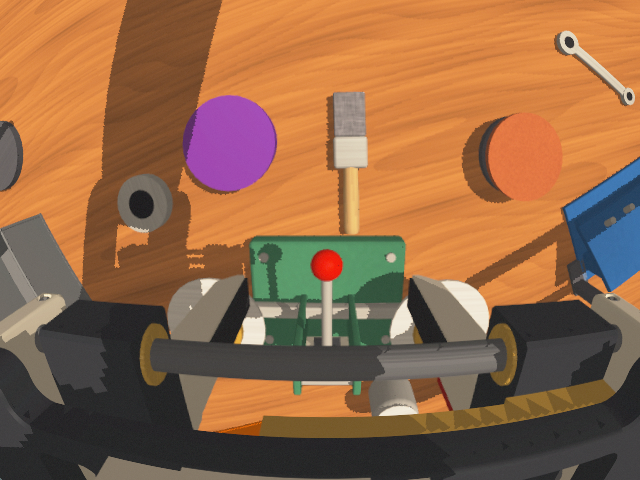

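The knob is at wrist (327,265) and the sphere fit puts it at (0.442,-0.200,0.174). I'll move over it, then down around it.

Call:
arm_command(increments=[{"translation": [-1, 20, 5], "angular": [0, 0, 0]}, {"translation": [-1, 35, 20], "angular": [0, 0, 0]}, {"translation": [-1, 35, 50], "angular": [0, 0, 0]}, {"translation": [-1, 35, 80], "angular": [0, 0, 0]}, {"translation": [-1, 35, 110], "angular": [0, 0, 0]}, {"translation": [-1, 35, 135], "angular": [0, 0, 0]}, {"translation": [-1, 35, 150], "angular": [0, 0, 0]}, {"translation": [-1, 35, 155], "angular": [0, 0, 0]}], hand=60, newtons=15)

```text
t: 19.58
tcp_pos: [0.4425, -0.198, 0.1646]
tcp_rot: [-2.519, -1.87, 0.005]
contact_force: [0.3, 0.5, 1.0]
gripper_width: 0.603
```

Call:
arm_command(increments=[{"translation": [0, 0, 0], "angular": [0, 0, 0]}, {"translation": [0, 0, 0], "angular": [0, 0, 0]}])

```text
t: 19.75
tcp_pos: [0.4432, -0.1991, 0.1684]
tcp_rot: [-2.523, -1.872, 0.002]
contact_force: [-0.2, 0.0, 1.0]
gripper_width: 0.602
```

Run:
```python
from h import *
R=Rlean(psi=-.295,tilt=0)
go([.442,-.1999,.1687],R)
```

```text
t 19.75 tcp [ 0.4432 -0.1991  0.1684] F [-0.2  0.   1. ] grip 0.602
 -> translation [-1.1, -0.9, -0.3] angular [-0.05, 0.04, 0.06] rows>=0.0
```

Call:
arm_command(increments=[{"translation": [-1, -1, 0], "angular": [0, 0, 0]}, {"translation": [-1, -1, 0], "angular": [0, 0, 0]}, {"translation": [-1, -1, 0], "angular": [0, 0, 0]}, {"translation": [-1, -1, 0], "angular": [0, 0, 0]}, {"translation": [-1, -1, 0], "angular": [0, 0, 0]}, {"translation": [-1, -1, 0], "angular": [0, 0, 0]}], hand=0)

```text
t: 20.25
tcp_pos: [0.4413, -0.2, 0.1677]
tcp_rot: [-2.523, -1.87, 0.002]
contact_force: [0.5, 0.6, 0.5]
gripper_width: 0.29
```

Run:
```python
from h import *
from station import cams
R=Rlean(psi=-.295,tilt=0)
go([.442,-.1999,.1687],R)
c=cams.read_camera("wrist"); cv2.imwrite("pics/w13.png",c["color"])
```

```text
t 20.25 tcp [ 0.4413 -0.2     0.1677] F [0.5 0.6 0.5] grip 0.290
 -> translation [0.4, 0.7, -1.0] angular [-0.06, 0.03, -0.0] rows>=0.0
```

View pics/w13.png

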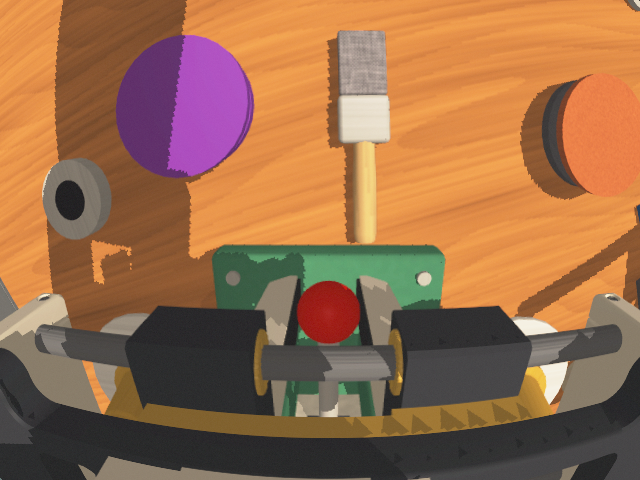

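The knob is between the pads at (328,312). I'll raise it along its arc.

Call:
arm_command(increments=[{"translation": [0, 0, 0], "angular": [0, 0, 0]}, {"translation": [0, 0.5, -5], "angular": [0, 0, 0]}, {"translation": [0, 1.2, -10.7], "angular": [0, 0, 0]}, {"translation": [0, 2.3, -17], "angular": [0, 0, 0]}, {"translation": [0, 3.7, -23.5], "angular": [0, 0, 0]}, {"translation": [0, 5.5, -30], "angular": [0, 0, 0]}, {"translation": [0, 7.6, -35.9], "angular": [0, 0, 0]}, {"translation": [0, 7.6, -35.9], "angular": [0, 0, 0]}])

```text
t: 20.97
tcp_pos: [0.449, -0.2024, 0.205]
tcp_rot: [2.524, 1.871, -0.001]
contact_force: [-2.9, 2.4, 1.7]
gripper_width: 0.29
```

Run:
```python
from h import *
from station import cams
R=Rlean(psi=-.295,tilt=0)
go([.442,-.1999,.1687],R)
c=cams.read_camera("wrist"); cv2.imwrite("pics/w14.png",c["color"])
```

```text
t 20.97 tcp [ 0.449  -0.2024  0.205 ] F [-2.9  2.4  1.7] grip 0.290
 -> translation [0.4, -7.4, 36.3] angular [-0.02, 0.04, 0.01] rows>=0.9
```

View pics/w14.png

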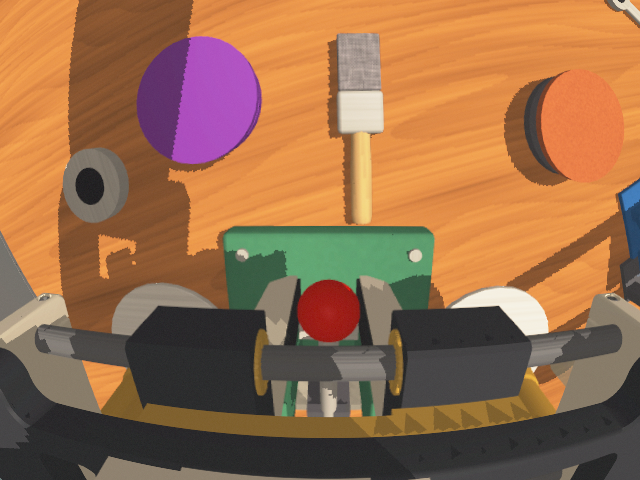

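Call:
arm_command(increments=[{"translation": [0, 2.4, -6], "angular": [0, 0, 0]}, {"translation": [0, 5, -11.9], "angular": [0, 0, 0]}, {"translation": [0, 8, -17.6], "angular": [0, 0, 0]}, {"translation": [0, 11.3, -23.3], "angular": [0, 0, 0]}, {"translation": [0, 14.8, -28.7], "angular": [0, 0, 0]}, {"translation": [0, 18.6, -34.1], "angular": [0, 0, 0]}, {"translation": [0, 22.7, -39], "angular": [0, 0, 0]}, {"translation": [0, 27, -44], "angular": [0, 0, 0]}])

```text
t: 21.68
tcp_pos: [0.4748, -0.2102, 0.2479]
tcp_rot: [-2.523, -1.871, 0.002]
contact_force: [-0.0, 1.4, -1.3]
gripper_width: 0.294
```

Call:
arm_command(increments=[{"translation": [0, 3, -3], "angular": [0, 0, 0]}, {"translation": [0, 4.5, -4.5], "angular": [0, 0, 0]}, {"translation": [0, 4.5, -4.5], "angular": [0, 0, 0]}])

```text
t: 21.93
tcp_pos: [0.4791, -0.2115, 0.2523]
tcp_rot: [-2.523, -1.871, 0.002]
contact_force: [-2.0, 1.4, 1.6]
gripper_width: 0.288
```

Run:
```python
from h import *
from station import cams
R=Rlean(psi=-.295,tilt=0)
go([.442,-.1999,.1687],R)
c=cams.read_camera("wrist"); cv2.imwrite("pics/w15.png",c["color"])
c=cams.read_camera("scene"); cv2.imwrite("pics/s15.png",cv2.resize(c["color"][130:300,140:360],None,fx=3.5,fy=3.5))
```

```text
t 21.93 tcp [ 0.4791 -0.2115  0.2523] F [-2.   1.4  1.6] grip 0.288
 -> translation [0.4, -38.8, 83.6] angular [-0.05, 0.04, 0.01] rows>=2.2
```

View pics/w15.png

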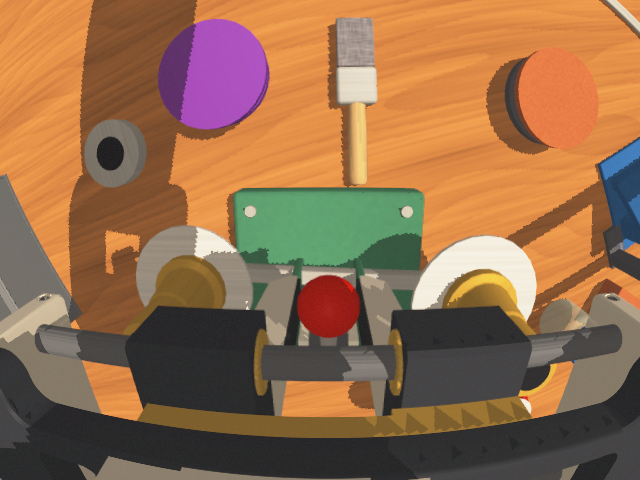

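View pics/s15.png

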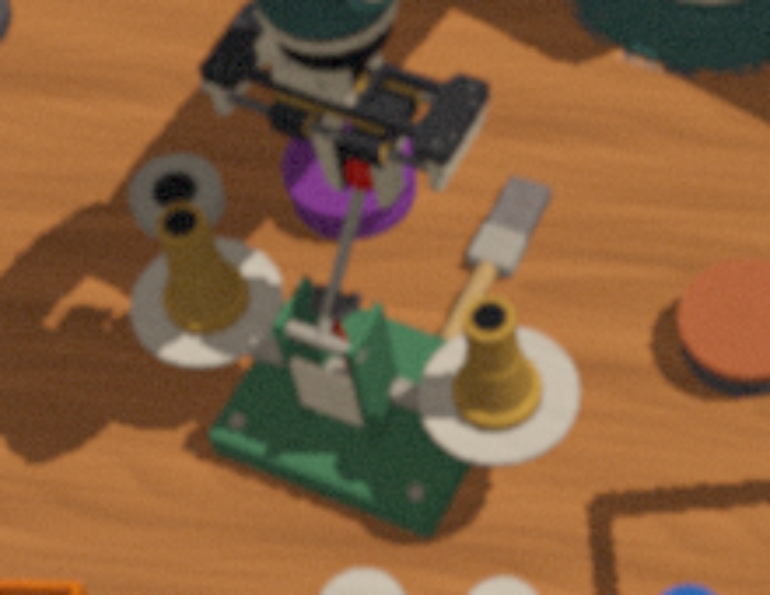

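The lever is up, with the knob at wrist (328,305) and z about 0.257, which is roughly 0.79 rad. The left pan is rising. I'll release the knob and go straight up.

Call:
arm_command(increments=[{"translation": [0, 0, 0], "angular": [0, 0, 0]}, {"translation": [0, 0, 0], "angular": [0, 0, 0]}, {"translation": [0, 0, 0], "angular": [0, 0, 0]}, {"translation": [0, 0, 0], "angular": [0, 0, 0]}, {"translation": [0, 0, -15], "angular": [0, 0, 0]}, {"translation": [0, -10, -40], "angular": [0, 0, 0]}, {"translation": [0, -40, -65], "angular": [0, 0, 0]}, {"translation": [0, -70, -80], "angular": [0, 0, 0]}], hand=75)

```text
t: 22.7
tcp_pos: [0.4114, -0.1908, 0.335]
tcp_rot: [2.523, 1.871, -0.001]
contact_force: [0.7, -0.3, 1.3]
gripper_width: 0.747
```

Call:
arm_command(increments=[{"translation": [0, -35, 0], "angular": [0, 0, 0]}, {"translation": [0, -55, 0], "angular": [0, 0, 0]}, {"translation": [0, -55, 0], "angular": [0, 0, 0]}, {"translation": [0, -55, 0], "angular": [0, 0, 0]}])

```text
t: 23.03
tcp_pos: [0.3588, -0.175, 0.3336]
tcp_rot: [2.523, 1.869, -0.0]
contact_force: [0.7, 0.8, 0.4]
gripper_width: 0.747
```

```bash
cat > pans.py <<'E'
from h import *
from station import cams,readout
import sys
tag=sys.argv[1]
s=readout.get_state(); print(s["t"],s["tcp_pos"],s["gripper_width"])
c=cams.read_camera("wrist"); cv2.imwrite(f"pics/w{tag}.png",c["color"]); W1=wcloud(s,c)
cs=cams.read_camera("scene"); cv2.imwrite(f"pics/s{tag}.png",cv2.resize(cs["color"][130:300,140:360],None,fx=3.5,fy=3.5))
ct=cams.read_camera("top"); cv2.imwrite(f"pics/t{tag}.png",cv2.resize(ct["color"][150:350,300:520],None,fx=3.5,fy=3))
for nm,cc,W in(("wrist",c,W1),("scene",cs,cloud(cs)),("top",ct,cloud(ct))):
    hsv=cv2.cvtColor(cc["color"],cv2.COLOR_BGR2HSV)
    for n,P in(("L",PANL),("R",PANR)):
        r=np.linalg.norm(W[...,:2]-P[:2],axis=2)
        m=(r<.056)&(r>.038)&(hsv[...,1]<70)&(W[...,2]>.08)&(W[...,2]<.15)
        br=(hsv[...,0]>14)&(hsv[...,0]<32)&(hsv[...,1]>110)&(r<.06)&(W[...,2]>.08)&(W[...,2]<.3)
        if m.sum()>50: print(nm,n,"pan z",np.round(np.median(W[m][:,2]),4),m.sum(),"brass top",np.round(np.nanpercentile(W[br][:,2],97) if br.sum() else 0,3))
    red=((hsv[...,0]<6)|(hsv[...,0]>174))&(hsv[...,1]>150)&(np.linalg.norm(W[...,:2]-[.48,-.212],axis=2)<.06)&(W[...,2]>.14)&(W[...,2]<.3)
    if red.sum()>20: print(nm,"knob",np.round(np.median(W[red],axis=0),4),red.sum())
E
python3 pans.py 16
```

```text
23.0333 [ 0.3588174  -0.17497496  0.33362133] 0.747415508741146
wrist L pan z 0.1301 433 brass top 0.203
wrist R pan z 0.0989 352 brass top 0.204
wrist knob [ 0.4704 -0.2086  0.264 ] 905
scene L pan z 0.13 574 brass top 0.237
scene R pan z 0.0987 489 brass top 0.206
scene knob [ 0.4837 -0.2078  0.2651] 67
top L pan z 0.1302 874 brass top 0.237
top R pan z 0.0997 462 brass top 0.206
```

View pics/w16.png

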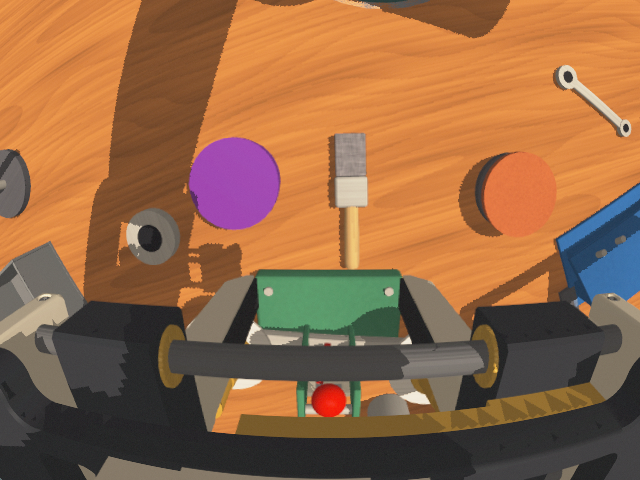

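View pics/s16.png

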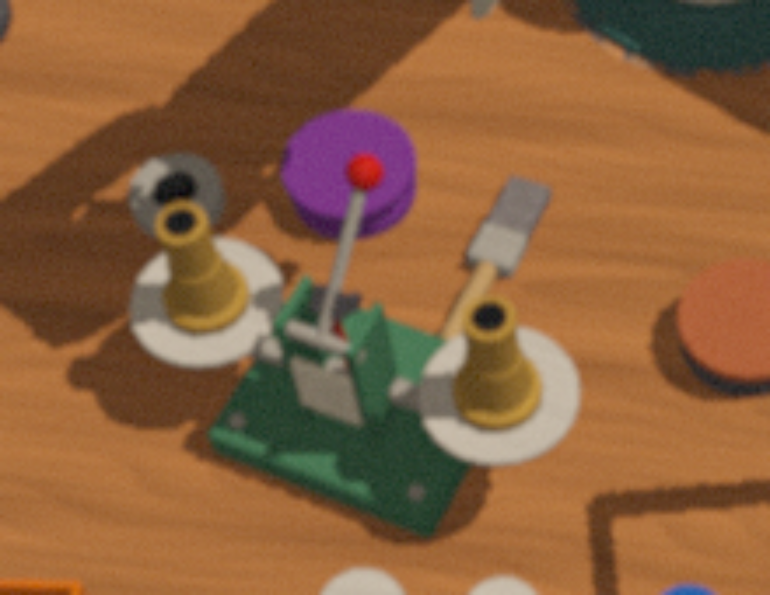

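The balance has swung fully over: the right pan is at z 0.099 and the left at 0.130, so casting A on the right is the heavier. That agrees with the wrist load. The knob stays up at crop (365,172). I'll fetch A from the right pan.

Run:
```python
from h import *
R=Rlean(psi=-.295,tilt=0)
go([.499,-.352,.32],R); go([.499,-.352,.176],R)
```

```text
t 23.18 tcp [ 0.3598 -0.1753  0.3322] F [-0.9 -0.4 -0.8] grip 0.754
 -> translation [-128.7, 184.6, 11.9] angular [-0.1, 0.03, 0.01] rows>=5.4
t 23.18 tcp [ 0.3598 -0.1753  0.3322] F [-0.9 -0.4 -0.8] grip 0.754
 -> translation [-128.6, 184.8, 155.9] angular [-0.1, 0.03, 0.01] rows>=6.6
```

View pics/t16.png

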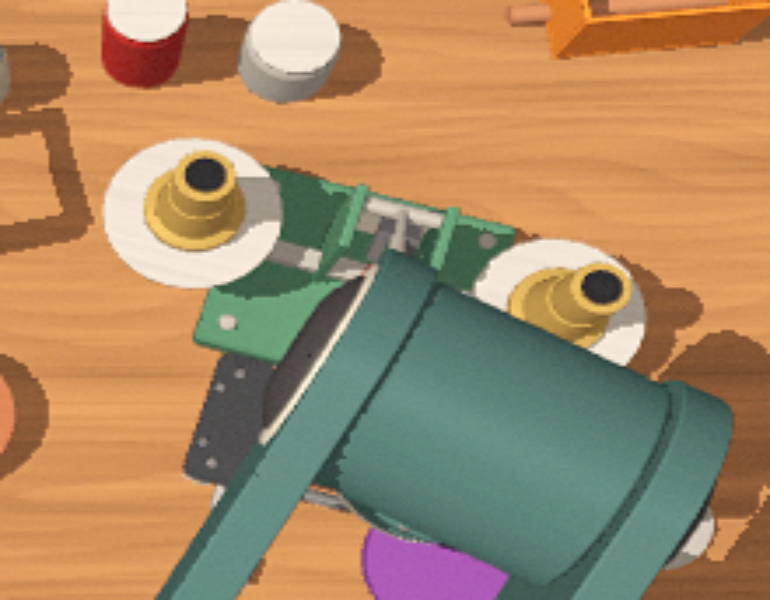

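Call:
arm_command(increments=[{"translation": [-25, 5, -2], "angular": [0, 0, 0]}, {"translation": [-60, 15, -2], "angular": [0, 0, 0]}, {"translation": [-92, 35, -2], "angular": [0, 0, 0]}, {"translation": [-115, 65, -2], "angular": [0, 0, 0]}, {"translation": [-128, 100, 0], "angular": [0, 0, 0]}, {"translation": [-128, 135, 0], "angular": [0, 0, 0]}, {"translation": [-128, 165, 0], "angular": [0, 0, 0]}, {"translation": [-128.6, 184.8, 0], "angular": [0, 0, 0]}], hand=90, newtons=40)

```text
t: 23.85
tcp_pos: [0.5016, -0.3529, 0.3297]
tcp_rot: [-2.521, -1.869, 0.003]
contact_force: [0.2, 0.3, -0.7]
gripper_width: 0.902
```

Call:
arm_command(increments=[{"translation": [0, 0, 0], "angular": [0, 0, 0]}, {"translation": [0, 0, 0], "angular": [0, 0, 0]}])

```text
t: 24.02
tcp_pos: [0.4998, -0.3521, 0.3301]
tcp_rot: [-2.52, -1.87, 0.003]
contact_force: [0.0, -0.5, -0.0]
gripper_width: 0.9
```

```bash
python3 pans.py 17
python3 - <<'E'
from h import *
from station import readout
R=Rlean(psi=-.295,tilt=0); s=readout.get_state()
go([.499,-.352,.176],R); c=pickle.load(open("w1.pkl","rb"))[1]
print(wproj(s,c,[.499,-.352,.204]))
E
```

```text
24.0167 [ 0.49980746 -0.3521108   0.33007307] 0.9004240734750627
wrist L pan z 0.1303 2791 brass top 0.236
wrist R pan z 0.0991 4064 brass top 0.205
wrist knob [ 0.4755 -0.2163  0.2653] 1291
scene L pan z 0.1299 567 brass top 0.237
scene R pan z 0.0988 493 brass top 0.206
scene knob [ 0.4841 -0.2086  0.265 ] 65
top L pan z 0.1303 872 brass top 0.238
top R pan z 0.0991 380 brass top 0.125
top knob [ 0.4748 -0.2078  0.2664] 138
t 24.17 tcp [ 0.4984 -0.3517  0.3319] F [0.3 0.3 0.2] grip 0.901
 -> translation [-0.0, 1.0, 155.9] angular [-0.09, 0.04, 0.01] rows>=3.7
[328.17249989 233.56073954]
```

View pics/w17.png

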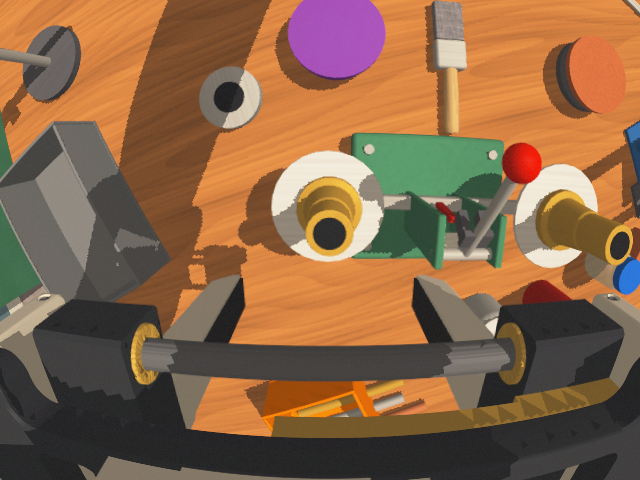

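A's top is at (328,234), exactly as predicted. I'll go down and grip.

Call:
arm_command(increments=[{"translation": [0, 1, 15], "angular": [0, 0, 0]}, {"translation": [0, 1, 40], "angular": [0, 0, 0]}, {"translation": [0, 1, 68], "angular": [0, 0, 0]}, {"translation": [0, 1, 95], "angular": [0, 0, 0]}, {"translation": [0, 1, 120], "angular": [0, 0, 0]}, {"translation": [0, 1, 140], "angular": [0, 0, 0]}, {"translation": [0, 1, 151], "angular": [0, 0, 0]}, {"translation": [0, 1, 155], "angular": [0, 0, 0]}], hand=80)

```text
t: 24.83
tcp_pos: [0.4985, -0.3516, 0.1746]
tcp_rot: [-2.522, -1.869, 0.003]
contact_force: [-0.2, 0.5, 0.2]
gripper_width: 0.8
```

Call:
arm_command(increments=[{"translation": [0, 0, 0], "angular": [0, 0, 0]}, {"translation": [0, 0, 0], "angular": [0, 0, 0]}])

```text
t: 25.0
tcp_pos: [0.4995, -0.3523, 0.178]
tcp_rot: [2.523, 1.87, -0.002]
contact_force: [-0.5, 0.1, 0.2]
gripper_width: 0.797
```

Call:
arm_command(increments=[{"translation": [0, 0, 0], "angular": [0, 0, 0]}, {"translation": [0, 0, 0], "angular": [0, 0, 0]}, {"translation": [0, 0, 0], "angular": [0, 0, 0]}, {"translation": [0, 0, 0], "angular": [0, 0, 0]}, {"translation": [0, 0, 0], "angular": [0, 0, 0]}, {"translation": [0, 0, 0], "angular": [0, 0, 0]}, {"translation": [0, 0, 0], "angular": [0, 0, 0]}, {"translation": [0, 0, 0], "angular": [0, 0, 0]}], hand=0)

```text
t: 25.67
tcp_pos: [0.4995, -0.352, 0.177]
tcp_rot: [-2.523, -1.871, 0.002]
contact_force: [0.7, 3.3, 2.0]
gripper_width: 0.402
```

Gripped. I'll lift slowly so the pan follows and the other casting sinks gently.

Call:
arm_command(increments=[{"translation": [0, 0, -1], "angular": [0, 0, 0]}, {"translation": [0, 0, -2], "angular": [0, 0, 0]}, {"translation": [0, 0, -4], "angular": [0, 0, 0]}, {"translation": [0, 0, -6], "angular": [0, 0, 0]}, {"translation": [0, 0, -8], "angular": [0, 0, 0]}, {"translation": [0, 0, -10], "angular": [0, 0, 0]}, {"translation": [0, 0, -12], "angular": [0, 0, 0]}, {"translation": [0, 0, -14], "angular": [0, 0, 0]}])

```text
t: 26.33
tcp_pos: [0.4994, -0.3522, 0.1911]
tcp_rot: [-2.523, -1.87, 0.002]
contact_force: [-1.2, -1.6, -1.4]
gripper_width: 0.401
```

Call:
arm_command(increments=[{"translation": [0, 0, -2], "angular": [0, 0, 0]}, {"translation": [0, 0, -4], "angular": [0, 0, 0]}, {"translation": [0, 0, -6], "angular": [0, 0, 0]}, {"translation": [0, 0, -8], "angular": [0, 0, 0]}, {"translation": [0, 0, -10], "angular": [0, 0, 0]}, {"translation": [0, 0, -12], "angular": [0, 0, 0]}, {"translation": [0, 0, -14], "angular": [0, 0, 0]}, {"translation": [0, 0, -16], "angular": [0, 0, 0]}])

```text
t: 27.0
tcp_pos: [0.4995, -0.3518, 0.2069]
tcp_rot: [-2.522, -1.87, 0.001]
contact_force: [0.5, 3.1, -2.3]
gripper_width: 0.4
```

Call:
arm_command(increments=[{"translation": [0, 0, -2], "angular": [0, 0, 0]}, {"translation": [0, 0, -4], "angular": [0, 0, 0]}, {"translation": [0, 0, -6], "angular": [0, 0, 0]}, {"translation": [0, 0, -9], "angular": [0, 0, 0]}, {"translation": [0, 0, -13], "angular": [0, 0, 0]}, {"translation": [0, 0, -18], "angular": [0, 0, 0]}, {"translation": [0, 0, -25], "angular": [0, 0, 0]}, {"translation": [0, 0, -35], "angular": [0, 0, 0]}])

```text
t: 27.67
tcp_pos: [0.4993, -0.352, 0.2421]
tcp_rot: [-2.523, -1.87, 0.002]
contact_force: [0.5, 0.1, -5.0]
gripper_width: 0.403
```

```bash
python3 pans.py 18
python3 - <<'E'
from h import *
from station import readout
s=readout.get_state(); print(s["contact_force"])
for y in(-.295,0.0): go([.4277,.0744,.20],Rlean(psi=y,tilt=0),s)
E
```

```text
27.6667 [ 0.49934053 -0.35201901  0.24213353] 0.40260583510645936
wrist L pan z 0.0991 1696 brass top 0.188
wrist R pan z 0.1303 6267 brass top 0.27
wrist knob [ 0.4744 -0.218   0.2642] 2547
scene L pan z 0.0987 558 brass top 0.206
scene R pan z 0.1298 472 brass top 0.272
scene knob [ 0.4844 -0.2079  0.2648] 66
top L pan z 0.099 832 brass top 0.206
top R pan z 0.13 135 brass top 0.273
top knob [ 0.4749 -0.2077  0.2661] 140
[-0.39099379  0.01369061 -4.91341873]
t 27.82 tcp [ 0.4998 -0.3523  0.2432] F [-0.4  0.  -4.9] grip 0.403
 -> translation [387.4, -193.0, 42.6] angular [0.02, 0.07, 0.01] rows>=10.4
t 27.82 tcp [ 0.4998 -0.3523  0.2432] F [-0.4  0.  -4.9] grip 0.403
 -> translation [387.4, -193.0, 42.6] angular [0.01, 0.08, -16.9] rows>=10.4
```

View pics/s18.png

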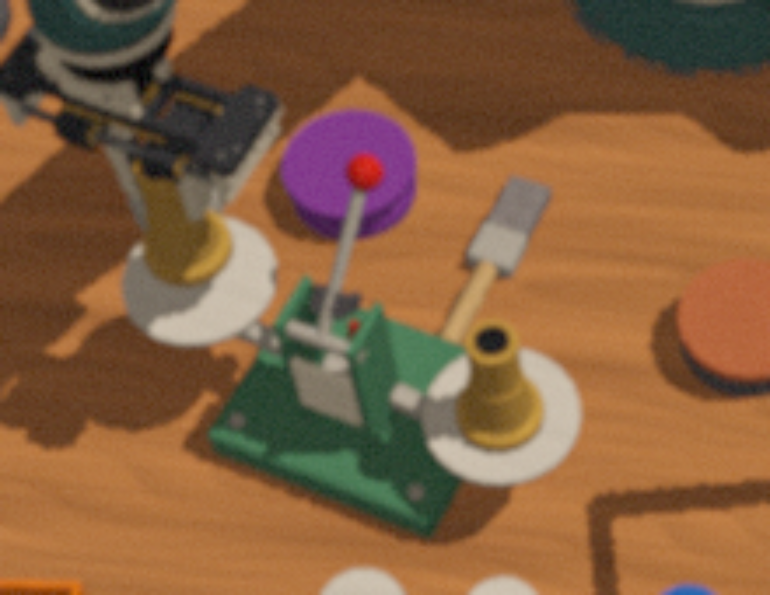

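View pics/w18.png

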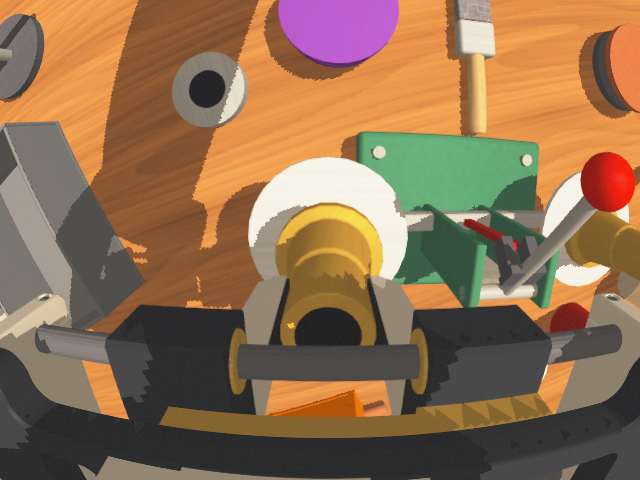

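B came down with its pan and is still standing, at crop (495,400). Next I'll take A up, back in front of the balance, and across to the turntable.

Call:
arm_command(increments=[{"translation": [0, 0, -20], "angular": [0, 0, 0]}, {"translation": [0, -5, -50], "angular": [0, 0, 0]}, {"translation": [0, -20, -80], "angular": [0, 0, 0]}, {"translation": [0, -50, -98], "angular": [0, 0, 0]}, {"translation": [5, -85, -105], "angular": [0, 0, 0]}, {"translation": [20, -120, -105], "angular": [0, 0, 0]}, {"translation": [45, -148, -105], "angular": [0, 0, -1]}, {"translation": [75, -168, -105], "angular": [0, 0, -2]}])

```text
t: 28.48
tcp_pos: [0.3586, -0.2309, 0.347]
tcp_rot: [-2.492, -1.913, 0.002]
contact_force: [0.2, 1.6, -4.3]
gripper_width: 0.406
```

Run:
```python
from h import *
go([.4277,.0744,.20],Rlean(psi=0,tilt=0))
```

```text
t 28.48 tcp [ 0.3586 -0.2309  0.347 ] F [ 0.2  1.6 -4.3] grip 0.406
 -> translation [312.9, -12.1, 146.7] angular [-0.07, 0.05, -14.99] rows>=8.3
```

Call:
arm_command(increments=[{"translation": [30, -7, 0], "angular": [0, 0, -2]}, {"translation": [65, -10, 0], "angular": [0, 0, -4]}, {"translation": [100, -12, 5], "angular": [0, 0, -6]}, {"translation": [135, -12, 12], "angular": [0, 0, -8]}, {"translation": [170, -12, 22], "angular": [0, 0, -10]}, {"translation": [205, -12, 35], "angular": [0, 0, -12]}, {"translation": [240, -12, 50], "angular": [0, 0, -14]}, {"translation": [270, -12, 65], "angular": [0, 0, -15]}])

```text
t: 29.15
tcp_pos: [0.4184, 0.0347, 0.2814]
tcp_rot: [-2.216, -2.226, 0.001]
contact_force: [2.4, -1.0, -5.4]
gripper_width: 0.403
```

Call:
arm_command(increments=[{"translation": [18, 0, 12], "angular": [0, 0, 0]}, {"translation": [25, 0, 25], "angular": [0, 0, 0]}, {"translation": [25, 0, 35], "angular": [0, 0, 0]}, {"translation": [25, 0, 35], "angular": [0, 0, 0]}, {"translation": [25, 0, 35], "angular": [0, 0, 0]}])

```text
t: 29.57
tcp_pos: [0.4182, 0.0565, 0.2469]
tcp_rot: [-2.22, -2.222, 0.003]
contact_force: [-0.3, 0.2, -4.8]
gripper_width: 0.401
```

Run:
```python
from h import *
from station import cams,readout
s=readout.get_state()
go(TT+[0,0,.077],Rlean(psi=0,tilt=0),s)
c=cams.read_camera("wrist"); cv2.imwrite("pics/w19.png",c["color"]); print(wproj(s,c,TT))
```

```text
t 29.57 tcp [0.4182 0.0565 0.2469] F [-0.3  0.2 -4.8] grip 0.401
 -> translation [17.9, 9.7, 129.8] angular [-0.1, 0.03, 0.05] rows>=3.2
[346.15180782 221.23518322]
```

View pics/w19.png

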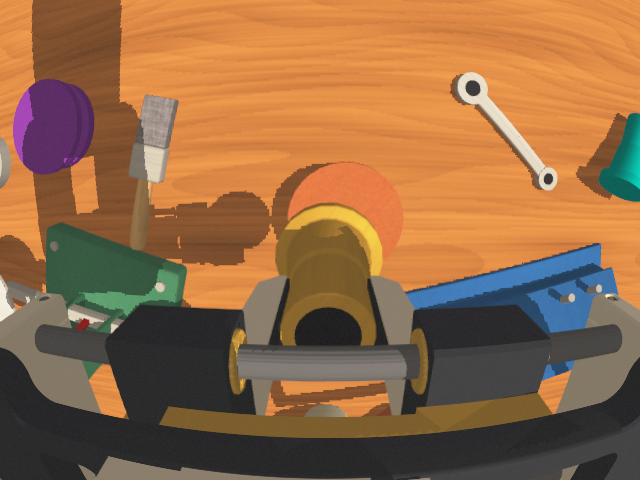

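The terracotta plate is centred at (346,221), as predicted. I'll align and lower.

Call:
arm_command(increments=[{"translation": [8, 5, 8], "angular": [0, 0, 0]}, {"translation": [18, 9.7, 25], "angular": [0, 0, 0]}, {"translation": [18, 9.7, 50], "angular": [0, 0, 0]}, {"translation": [18, 9.7, 75], "angular": [0, 0, 0]}, {"translation": [18, 9.7, 95], "angular": [0, 0, 0]}, {"translation": [18, 9.7, 110], "angular": [0, 0, 0]}, {"translation": [18, 9.7, 113], "angular": [0, 0, 0]}, {"translation": [18, 9.7, 113], "angular": [0, 0, 0]}])

```text
t: 30.28
tcp_pos: [0.4278, 0.0752, 0.1334]
tcp_rot: [-2.219, -2.221, 0.003]
contact_force: [-1.0, -0.0, -5.1]
gripper_width: 0.401
```

Call:
arm_command(increments=[{"translation": [0, 0, 0], "angular": [0, 0, 0]}])

```text
t: 30.37
tcp_pos: [0.4284, 0.0754, 0.135]
tcp_rot: [-2.22, -2.223, 0.0]
contact_force: [0.5, 1.0, -5.5]
gripper_width: 0.406
```

Run:
```python
from h import *
from station import cams,readout
s=readout.get_state()
go(TT+[0,0,.077],Rlean(psi=0,tilt=0),s)
c=cams.read_camera("wrist"); cv2.imwrite("pics/w20.png",c["color"]); print(wproj(s,c,TT))
```

```text
t 30.37 tcp [0.4284 0.0754 0.135 ] F [ 0.5  1.  -5.5] grip 0.406
 -> translation [-1.0, -0.7, 18.0] angular [-0.02, 0.0, 0.07] rows>=0.4
[326.70171968 243.27544375]
```

View pics/w20.png

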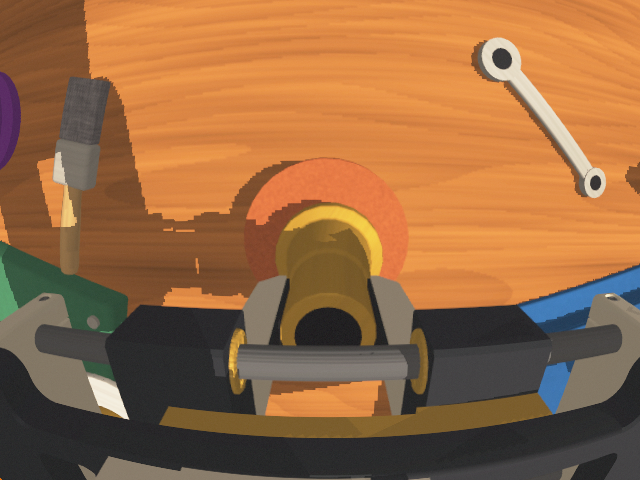

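Call:
arm_command(increments=[{"translation": [-1, -0.7, 5], "angular": [0, 0, 0]}, {"translation": [-1, -0.7, 10], "angular": [0, 0, 0]}, {"translation": [-1, -0.7, 14], "angular": [0, 0, 0]}, {"translation": [-1, -0.7, 15], "angular": [0, 0, 0]}, {"translation": [-1, -0.7, 15], "angular": [0, 0, 0]}, {"translation": [-1, -0.7, 15], "angular": [0, 0, 0]}])

```text
t: 30.92
tcp_pos: [0.4271, 0.0745, 0.1189]
tcp_rot: [-2.219, -2.223, 0.002]
contact_force: [-0.5, 0.2, -5.5]
gripper_width: 0.399
```

Call:
arm_command(increments=[{"translation": [0, 0, 1], "angular": [0, 0, 0]}, {"translation": [0, 0, 1], "angular": [0, 0, 0]}])

```text
t: 31.08
tcp_pos: [0.4272, 0.0745, 0.1179]
tcp_rot: [-2.219, -2.223, 0.002]
contact_force: [-0.7, -0.4, -4.7]
gripper_width: 0.407
```

Call:
arm_command(increments=[{"translation": [0, 0, 1], "angular": [0, 0, 0]}, {"translation": [0, 0, 1], "angular": [0, 0, 0]}])

```text
t: 31.25
tcp_pos: [0.4274, 0.0745, 0.1176]
tcp_rot: [-2.219, -2.223, 0.001]
contact_force: [-2.2, 0.8, 2.1]
gripper_width: 0.399
```

Contact: +2 N at TCP z 0.1176. I'll release and withdraw straight up.

Call:
arm_command(increments=[{"translation": [0, 0, 0], "angular": [0, 0, 0]}, {"translation": [0, 0, 0], "angular": [0, 0, 0]}, {"translation": [0, 0, 0], "angular": [0, 0, 0]}, {"translation": [0, 0, 0], "angular": [0, 0, 0]}, {"translation": [0, 0, 0], "angular": [0, 0, 0]}, {"translation": [0, 0, 0], "angular": [0, 0, 0]}, {"translation": [0, 0, 0], "angular": [0, 0, 0]}], hand=90)

```text
t: 31.83
tcp_pos: [0.4271, 0.0744, 0.1169]
tcp_rot: [-2.219, -2.223, 0.002]
contact_force: [-0.6, -0.1, -1.0]
gripper_width: 0.853
```

Call:
arm_command(increments=[{"translation": [0, 0, -10], "angular": [0, 0, 0]}, {"translation": [0, 0, -35], "angular": [0, 0, 0]}, {"translation": [0, 0, -65], "angular": [0, 0, 0]}, {"translation": [0, 0, -100], "angular": [0, 0, 0]}, {"translation": [0, 0, -135], "angular": [0, 0, 0]}, {"translation": [0, -20, -165], "angular": [0, 0, 0]}, {"translation": [0, -50, -180], "angular": [0, 0, 0]}, {"translation": [0, -70, -180], "angular": [0, 0, 0]}])

```text
t: 32.5
tcp_pos: [0.3563, 0.0744, 0.3015]
tcp_rot: [2.218, 2.222, 0.004]
contact_force: [-0.7, -1.0, -0.1]
gripper_width: 0.897
```

Call:
arm_command(increments=[{"translation": [0, -5, 0], "angular": [0, 0, 0]}, {"translation": [0, -5, 0], "angular": [0, 0, 0]}, {"translation": [0, -5, 0], "angular": [0, 0, 0]}, {"translation": [0, -5, 0], "angular": [0, 0, 0]}])

```text
t: 32.83
tcp_pos: [0.3529, 0.0744, 0.2966]
tcp_rot: [-2.218, -2.222, 0.003]
contact_force: [-0.2, -0.3, -0.2]
gripper_width: 0.901
```

```bash
python3 pans.py 21
python3 - <<'E'
from h import *
from station import cams
c=cams.read_camera("scene"); cv2.imwrite("pics/s22.png",c["color"]); W=cloud(c)
hsv=cv2.cvtColor(c["color"],cv2.COLOR_BGR2HSV)
br=(hsv[...,0]>14)&(hsv[...,0]<32)&(hsv[...,1]>110)
for n,P in(("TT",TT),("L",PANL)):
    r=np.linalg.norm(W[...,:2]-P[:2],axis=2); m=br&(r<.06)&(W[...,2]>.045)
    Q=W[m]; t=Q[Q[:,2]>Q[:,2].max()-.008]; print(n,Q[:,2].max(),t.mean(0),cv2.minEnclosingCircle(t[:,:2].astype(np.float32)))
E
```

```text
32.8333 [0.35286229 0.07435892 0.29664189] 0.90101704351192
wrist L pan z 0.0988 713 brass top 0.117
wrist R pan z 0.13 217 brass top 0
scene L pan z 0.0986 550 brass top 0.206
scene R pan z 0.1298 619 brass top 0
scene knob [ 0.4839 -0.2094  0.2647] 78
top L pan z 0.099 834 brass top 0.207
top R pan z 0.1305 990 brass top 0
top knob [ 0.4746 -0.2081  0.2659] 140
TT 0.46473901099856674 [0.38566109 0.07719878 0.46231903] ((0.38203665614128113, 0.07780192047357559), 0.020762629806995392)
L 0.21081409246184957 [ 0.58060063 -0.10620919  0.20513811] ((0.5788495540618896, -0.10478246212005615), 0.019786592572927475)
```

View pics/s22.png

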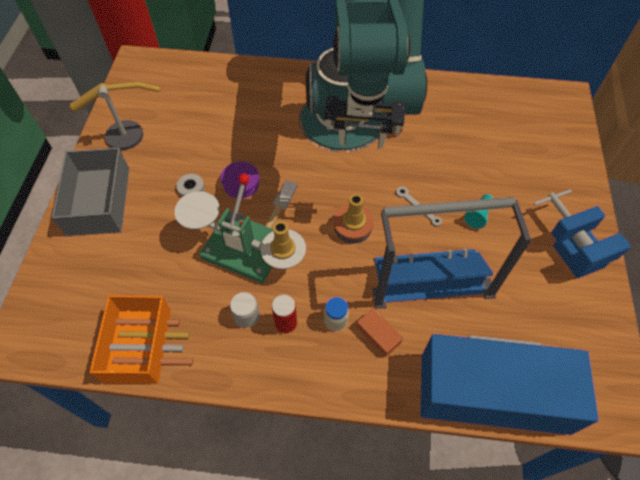

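View pics/w21.png

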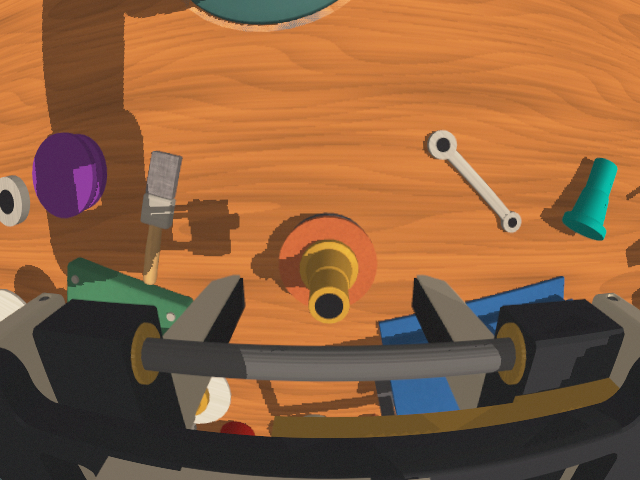

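Run:
```python
from h import *
from station import cams,job,readout
c=cams.read_camera("scene"); W=cloud(c)
hsv=cv2.cvtColor(c["color"],cv2.COLOR_BGR2HSV); br=(hsv[...,0]>14)&(hsv[...,0]<32)&(hsv[...,1]>110)
r=np.linalg.norm(W[...,:2]-TT[:2],axis=2); m=br&(r<.06)&(W[...,2]>.045)&(W[...,2]<.17)
Q=W[m]; 
for a,b in((.045,.06),(.06,.098),(.1,.138),(.138,.15)):
    q=Q[(Q[:,2]>a)&(Q[:,2]<b)]; print(a,len(q),q.mean(0),cv2.minEnclosingCircle(q[:,:2].astype(np.float32))[0])
s=readout.get_state(); print(s["qvel"].max() if hasattr(s["qvel"],'max') else max(s["qvel"]))
print(job.hand_in())
```

```text
0.045 163 [0.44583251 0.07593423 0.05263309] (0.4322460889816284, 0.0752837285399437)
0.06 159 [0.44571938 0.07449839 0.07982271] (0.4388717710971832, 0.07410586625337601)
0.1 100 [0.44379395 0.07494068 0.11942411] (0.43489161133766174, 0.07446160167455673)
0.138 108 [0.43218324 0.07474056 0.14396575] (0.429777055978775, 0.07555720955133438)
0.0011652149735709853
the job is handed in; nothing more can be done
None
```

I weighed both castings, stood the heavier one on the turntable, and left the lighter one on its pan with the lever up. I handed the job in at about 33 s of the 72 s allowed; no verdict was reported.

- **Weighing:** I stood casting A on the right pan and casting B on the left while the beam was locked, let go of both, then raised the lever to about 0.79 rad. The right pan sank (0.099 m against 0.130 m), so A is the heavier. The wrist load agreed on A: about 5.5 N, against 4 to 5 N for B.
- **Heavier casting:** A stands upright on the terracotta turntable. Its top is centred at about (0.430, 0.075) in the scene camera, against (0.4277, 0.0744) for the plate, so it is within a few millimetres.
- **Lighter casting:** B rode its pan down when I lifted A off. It still stands upright on the left pan, with its top within about 4 mm of the pan's centre.
- **Final state:** The lever knob is still up and the gripper is clear and touching nothing. The bystanders look unmoved in the last scene picture.

One check gave a false reading: the first position fit at the turntable picked up gold parts of the gripper. I repeated it with a height limit, and the position above comes from that second fit. The top and scene cameras also disagree by about 4 mm in x, so I averaged them when measuring the pans and turntable.

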